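Third hand for a screwed earring stand

TASK

Take the turquoise earring board out of the rack, slide it bottom edge first fully home and centred in the slot of the wooden foot on the table, and let go of it. Then take the foot itself, bring its nose square and centred (hole to brass bush) against the sprung stop plate and keep pressing it with a steady 10 newtons, so that the red pointer stands in the middle of the green field, without ever driving the stop to the end of its travel. Finish while still holding it pressed like that, foot flat on the table, for the person who will drive the screw; leave everything else where it is.

Things in the scene. Friction and masses are not known exactly. Their poses are not given: they have to be found in the camera images.
- board: Turquoise earring display board, a stiff flat panel 8 mm thick (its x), 84 wide (its y), 110 tall (its z), about 60 g, small black holes through it. Origin at the centre of its bottom edge, z up. At the start it stands upright in one of the rack's two slots. Either face may look forward in the foot.
- spare: Pink board of the same size in the rack's other slot. Leave it there.
- rack: Fixed light wood rack, 170 (x) by 100 (y) by 30 mm high. Two slots run along its y at x = -42 and +42 mm, each 11 mm wide, open at the top and at both ends, floor at z = 10 mm, so a board's top stands 120 mm above the table. Origin at the centre of its underside.
- foot: Loose brown wooden foot, 120 long (x), 60 wide (y), 36 mm high, about 0.22 kg. Origin at the centre of its underside; +x points to its nose, the end nearer the slot. The slot crosses it along y at x = +35 mm: 11 mm wide, open at top and ends, floor at z = 12 mm, 4 mm 45-degree lead-in on both edges. The tail (x -60 to +25 mm) is a plain block to grip across its 60 mm width or to push.
- foot_slot (a point): Centre of the floor of the foot's slot (axes as the foot); a board fully home has its origin here, stands out 12 mm past each side of the foot and may lean up to 7 degrees.
- foot_nose (a point): Small black screw hole in the middle of the foot's nose face, 20 mm above its underside (axes as the foot).
- jig: Fixed grey bracket carrying the sprung stop plate. Origin on the table below the plate's face at rest; +x is the way the plate is pressed back. The bracket fills x = 50 to 105, y = -65 to 65 mm, 52 mm high. At y = +83 mm a white scale bar lies along x from x = 5 mm, top 46 mm high, with a green field for 14 to 26 mm of plate travel.
- stop_face (a point): Centre of the brass bush in the face of the aluminium stop plate, 20 mm above the table, moving with the plate; +x points into the plate (pressing direction). The plate is 120 wide (y), 10 thick, and reaches from 3 to 53 mm above the table. A red pointer on it stands over the scale bar.
- stop (a joint): Travel of the stop plate in m, 0 at rest (start), growing as it is pressed along the jig's +x, 0.036 at the end of its travel. A spring of 500 N/m holds it out: 10 N at 0.020 m, 7 N at 0.014, 13 N at 0.026; no preload, friction about 0.1 N.
- pliers: Red-handled pliers, 150 mm long, lying loose, leave alone. Origin on the table below the middle.
- bracelet: Bead bracelet, ring 75 mm across, 13 mm high, leave alone. Origin at its centre on the table.
- spool: Brass spool, 48 mm across, 34 mm high, leave alone. Origin under its centre.
- jar: Amber jar with steel cap, 52 mm across, 65 mm high, leave alone. Origin under its centre.
- driver: Blue-handled screwdriver, 170 mm long, leave alone. It lies along its x.
There are look-alikes about, which are no part of the job. Of the things that look like the foot, the largest one is meant.

How it is judged:
By the outcome, as a careful person would: the job done as asked, in the order asked, and still so for the second after the job is handed in, while the arm keeps its last pose, push and grip.
It also fails if it takes over 64 s, if anything falls off the work surface, if the arm or the gripper's body presses on something with over 40 N, if the wrist force passes 120 N, or if a joint passes its speed limit or range.

ROBOT

A 6-joint arm with a two-finger parallel gripper is mounted at the origin on the work surface. World frame = base frame: x ahead of the robot, y to its left, z up, the work surface at z = 0. Lengths are in m, angles in rad, forces in N, time in s.
With the tool pointing down it reaches from about 0.375 to 0.975 m from the base axis. Payload 3.8 kg.
Tool frame: the origin (TCP) lies where the fingers leave the gripper's body, on its centre line; the fingertips stand 73 mm ahead of it and the grasp point (between the pads) lies grip_depth ahead of it (grip_depth is the distance from the TCP to the grasp point, in m); y points along the fingers, x is the direction in which the jaws open and shut, and the axes are right-handed (so a half turn about y gives the same grasp; the last joint's range is limited). The gripper opens to 85 mm and grips with 20 to 120 N. Pads are 22 mm wide; open, the fingers measure 114 mm over their backs; the gripper's body (76 mm by 85 mm) begins 54 mm behind the grasp point. The pads swing forward as they close: fully open they stand 13 mm farther back than shut.
Start: joints at [1.278, 0.264, 1.604, -0, 1.274, -0.037], TCP at [0.171, 0.653, 0.304] pointing down, gripper open.
Joint ranges: [-2.63, 2.63], [-0.94, 2.18], [0.31, 2.57], [-1.31, 4.45], [0, 2.66], [-2.55, 2.55]. Speed limits (rad/s): [2.57, 2.57, 3.14, 3.14, 3.14, 3.14].

INTERFACE

Orientations are given as a rotation vector (axis times angle).
In Python, from rig import state, get_image, get_calibration, hand_in, grip_depth gives the robot as it stands.
- The arm moves only by the tool step_arm, never from a script. Its argument "increments" is a list of rows, each a list of 2 entries, a list of its own where there are three numbers: the shift along the tool's x, y, z normalised to -1 to 1, where 1 is 0.4 m, then the turn, a rotation vector about the tool's x, y, z normalised to -1 to 1, where 1 is 1.5 rad. A call has 1 to 5 rows; each row is the pose to reach, as a shift and turn from the pose commanded when the call began, along the tool's axes at that moment; what a row does not reach only later rows make up. A row lasts 1/8 s, in which the tool goes at most 62.5 mm and 10.7 degrees, less where a joint would pass 70% of its speed; a pose out of reach is approached as far as the arm can. A call with a number of a shift or a turn outside -1 to 1 is refused whole. A call with a gripper value outside its range is refused whole. "jaw" is the opening, from -1 (shut) to 1 (fully open), so that 0 is half open, set as the call begins (left out, the last holds). The fingers move at their own pace and stop on an object; "newtons" is the grip in N (left out, the last holds). Time passes only in rows, so rows that repeat a pose let the fingers close. It gives the time, the measured TCP pose, the force and the opening at its end, in the units of the state.
- state(): the state, without advancing time (a new reading comes with each control period).
- get_image(name): name is "scene" or "top" or "wrist"; returns (picture, depth): 420x560x3 uint8, red, green, blue; 420x560 float32, m along the optical axis (not along the pixel's ray), 0 where there is no reading.
- get_calibration(name): a dict with "fx", "fy", "cx", "cy" (pixels), "extrinsics" (4x4, takes a point from world to camera coordinates). Camera axes: x right, y up, looking along -z (the intrinsics and any distortion apply to the point x, -y, -z); pixel columns grow to the right and rows downward; lengths in m; the calibration is good to about 2 mm. A picture is of the moment at which its call begins: read the wrist's pose just before it. get_calibration takes no time and is no camera call; for the wrist camera it gives the pose at the moment of the call.
- hand_in(): hands the job in, once; it reports no verdict.
The state is a dict: "t": time; "joint_positions": joint angles; "joint_velocities": joint speeds; "tau": joint torques, N m; "tcp_pos": TCP position; "orientation": TCP orientation; "wrist_force": force on the tool from outside, world axes, zero at the start; "wrist_torque": the same for the moment, N m; "grip_width": opening from 0.0 (shut) to 1.0 (fully open).
Only numpy, scipy, OpenCV 4.12 (cv2) and the standard library are available. Lean on these libraries where they do the work, as an engineer would, in place of code of your own. Each camera call takes 0.05 s, during which the arm holds its last target.

## Working session

There is one attempt and no reset: what is moved stays moved. The work goes in short steps, Python scripts to look and compute and a tool call to move; the robot and the scene stay as the last step left them, time stands still between calls to the robot, and variables do not carry over. Pictures are saved under pics/ and viewed, and the job is handed in when it is done.

Besides the shell and the picture viewer there is one more tool, called after "Emit:" as name(argument=value, ...), one argument or row to a line, values as JSON. step_arm: Moves the arm, as the interface text tells. Its arguments: {"type":"object","properties":{"increments":{"type":"array"},"jaw":{"type":"number"},"newtons":{"type":"number"}},"required":["increments"]}

```bash
ls; mkdir -p pics; python3 - <<'E'
from rig import *
import cv2,numpy as np
print(state()); print(grip_depth)
for n in ["scene","top"]:
    im,d=get_image(n); cv2.imwrite(f"pics/{n}0.png",im[...,::-1]); np.save(f"pics/{n}0d.npy",d); np.save(f"pics/{n}0i.npy",im)
    print(n,get_calibration(n))
E
```

```text
pics
{'t': 0.0, 'joint_positions': array([ 1.27809376e+00,  2.64741256e-01,  1.60538631e+00, -2.10821205e-06,
        1.27369464e+00, -3.69045376e-02]), 'joint_velocities': array([ 0.00210611, -0.00037808, -0.00024896,  0.00086174,  0.00129141,
       -0.00123556]), 'tau': array([ 1.52435400e-04, -5.15105546e+01, -3.67318797e+01,  7.66373631e-06,
        1.29669457e-02, -6.56239969e-07]), 'tcp_pos': array([0.17062657, 0.65248587, 0.30256321]), 'orientation': array([-1.32074283, -1.01740678,  1.0204289 ]), 'wrist_force': array([ 0.33748177, -0.5355836 ,  0.00951313]), 'wrist_torque': array([0.05275184, 0.00528764, 0.04801347]), 'grip_width': 0.9984899222098301}
0.0539
scene {'fx': 406.28726514724974, 'fy': 406.28726514724974, 'cx': 273.7988920629037, 'cy': 208.67297036292575, 'extrinsics': array([[ 0.23953995,  0.9707626 ,  0.01551103, -0.17280554],
       [-0.61375313,  0.13902868,  0.7771603 ,  0.29252597],
       [ 0.75228167, -0.19568088,  0.6291115 , -1.48647748],
       [ 0.        ,  0.        ,  0.        ,  1.        ]])}
top {'fx': 473.12894633444375, 'fy': 473.12894633444375, 'cx': 272.1868682923415, 'cy': 214.23172524992995, 'extrinsics': array([[-0.02408638, -0.99965449, -0.01052408,  0.07967215],
       [ 0.99345659, -0.02511   ,  0.11141582, -0.53885128],
       [-0.11164158, -0.00777161,  0.99371815, -1.17284071],
       [ 0.        ,  0.        ,  0.        ,  1.        ]])}
```

View pics/scene0.png

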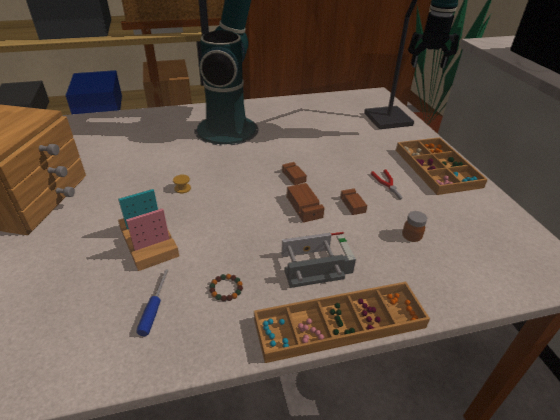

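View pics/top0.png

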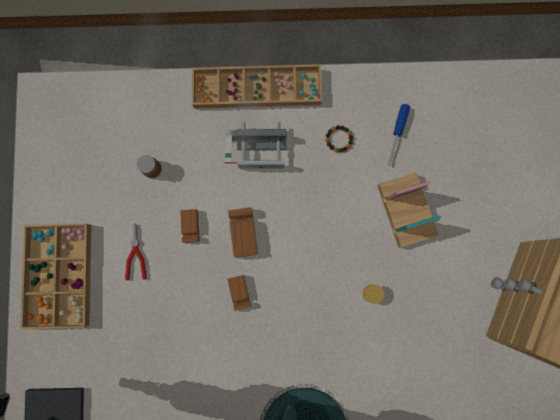

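```bash
cat > h.py <<'E'
import numpy as np,cv2
from rig import *
from scipy.spatial.transform import Rotation as R
def ray(c,u,v):
    E=c["extrinsics"];Rm=E[:3,:3];t=E[:3,3]
    d=np.array([(u-c["cx"])/c["fx"],-(v-c["cy"])/c["fy"],-1.0])
    return -Rm.T@t, Rm.T@d
def onz(c,u,v,z):
    o,d=ray(c,u,v); return o+d*(z-o[2])/d[2]
def proj(c,p):
    q=c["extrinsics"][:3,:3]@np.asarray(p,float)+c["extrinsics"][:3,3]
    return np.array([c["cx"]+c["fx"]*q[0]/-q[2], c["cy"]-c["fy"]*q[1]/-q[2]])
def cloud(c,d):
    v,u=np.mgrid[0:d.shape[0],0:d.shape[1]]
    q=np.stack([(u-c["cx"])/c["fx"]*d,-(v-c["cy"])/c["fy"]*d,-d],-1)
    E=c["extrinsics"]; return (q-E[:3,3])@E[:3,:3]
E
python3 - <<'E'
from h import *
im=np.load('pics/top0i.npy');d=np.load('pics/top0d.npy');c=get_calibration('top')
a=im[195:320,170:270];b=im[115:255,215:300]; e=im[165:255,370:445]
def up(x,h=600): 
    s=h/x.shape[0]; return cv2.resize(x,None,fx=s,fy=s,interpolation=cv2.INTER_CUBIC)
cv2.imwrite('pics/crop1.png',np.hstack([up(a,480),up(b,480)])[:,:800,::-1])
cv2.imwrite('pics/crop2.png',up(e,600)[...,::-1])
P=cloud(c,d)
for (u,v) in [(243,225),(190,215),(239,285),(262,133),(262,163),(262,148),(410,210),(418,222),(408,188),(150,166),(30,160)]: print(u,v,P[v,u].round(4))
E
```

```text
243 225 [0.5149 0.141  0.0316]
190 215 [0.5447 0.2768 0.0246]
239 285 [0.3644 0.1539 0.0279]
262 133 [0.7449 0.0869 0.0594]
262 163 [0.6696 0.0888 0.0505]
262 148 [0.7182 0.089  0.0123]
410 210 [ 0.5428 -0.2839  0.0293]
418 222 [ 0.5038 -0.2755  0.1189]
408 188 [ 0.5848 -0.2563  0.1203]
150 166 [0.6663 0.3695 0.0639]
30 160 [ 0.7056  0.707  -0.0011]
```

View pics/crop1.png

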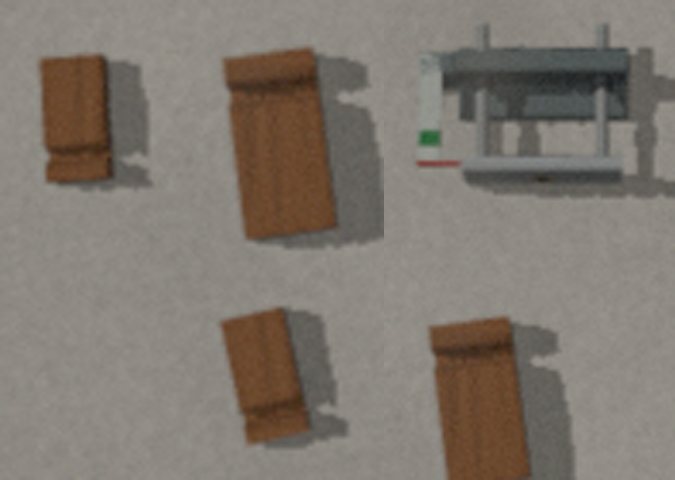

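View pics/crop2.png

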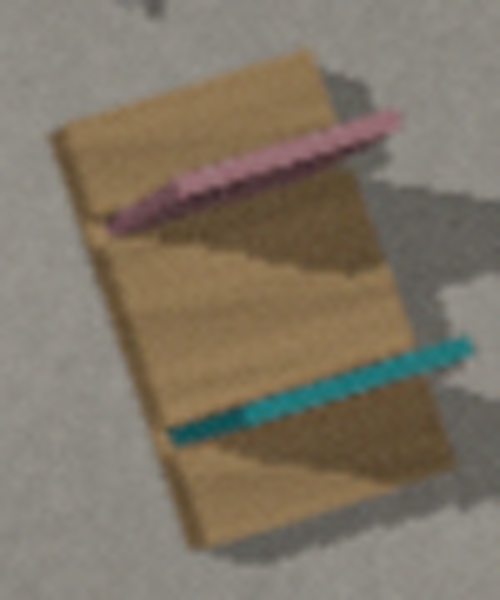

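```bash
python3 - <<'E'
from h import *
im=np.load('pics/top0i.npy');d=np.load('pics/top0d.npy');c=get_calibration('top')
P=cloud(c,d);hsv=cv2.cvtColor(im,cv2.COLOR_RGB2HSV)
def rect(m,name):
    n,l,s,_=cv2.connectedComponentsWithStats(m.astype(np.uint8)); i=1+s[1:,4].argmax(); m=l==i
    p=P[m]; r=cv2.minAreaRect((p[:,:2]*1000).astype(np.float32)); print(name,m.sum(),"z",np.percentile(p[:,2],[5,50,95]).round(4),r, 'mean',p.mean(0).round(4))
    return m
v,u=np.mgrid[0:420,0:560]
box=lambda a,b,e,f:(u>=a)&(u<b)&(v>=e)&(v<f)
print('table',np.median(P[270:320,160:220,2]),np.median(P[180:200,300:360,2]))
br=(hsv[...,0]<15)&(hsv[...,1]>90)
for nm,B in [('foot',box(222,265,200,265)),('s1',box(175,205,200,250)),('s2',box(222,255,270,315))]:
    m=rect(br&B,nm)
    rect(br&B&(P[...,2]>0.02),nm+'top')
tq=(hsv[...,0]>80)&(hsv[...,0]<100)&(hsv[...,1]>90)&box(380,445,200,250)
rect(tq,'tq');rect(tq&(P[...,2]>0.11),'tqtop')
m=tq&(P[...,2]>0.11);vv=P[m][:,:2];print(vv[vv[:,1].argmin()],vv[vv[:,1].argmax()])
pk=(hsv[...,0]>160)&(hsv[...,1]>40)&box(375,445,170,215)
rect(pk&(P[...,2]>0.11),'pk')
B=box(370,445,165,255);rect(B&(P[...,2]>0.024)&(P[...,2]<0.036),'rack')
B=box(235,292,155,168);m=rect(B&(P[...,2]>0.045),'plate')
B=box(222,240,125,168);m=rect(B&(P[...,2]>0.035)&~((hsv[...,0]>170)&(hsv[...,1]>100)),'scale')
gr=(hsv[...,0]>50)&(hsv[...,0]<80)&(hsv[...,1]>90)&box(220,242,120,168);rect(gr,'green')
rd=((hsv[...,0]>170)|(hsv[...,0]<5))&(hsv[...,1]>100)&box(220,242,120,170);rect(rd,'red')
B=box(225,300,115,145);m=rect(B&(P[...,2]>0.047)&(P[...,2]<0.056),'bracket')
print(onz(c,0,0,0),proj(c,[.5,.1,.036]))
E
```

```text
table 0.0009044057082396679 0.0008079867025740104
foot 1072 z [0.0147 0.0365 0.0404] ((472.9333801269531, 132.380126953125), (181.41847229003906, 87.02302551269531), 22.90138816833496) mean [0.4963 0.1423 0.0382]
foottop 814 z [0.0327 0.0368 0.0404] ((458.41265869140625, 128.86441040039062), (157.0690155029297, 82.75225830078125), 26.27326011657715) mean [0.482  0.1407 0.0382]
s1 509 z [0.0104 0.0252 0.0294] ((487.8161315917969, 176.47621154785156), (275.7608337402344, 87.35102081298828), 73.27374267578125) mean [0.5177 0.2782 0.0289]
s1top 375 z [0.0223 0.0256 0.0294] ((528.4481811523438, 279.9393615722656), (60.8148307800293, 42.12083435058594), 2.55326771736145) mean [0.5283 0.2798 0.0256]
s2 511 z [0.0105 0.0253 0.0293] ((354.3493347167969, 112.60328674316406), (81.1207046508789, 129.09547424316406), 11.072921752929688) mean [0.3466 0.1545 0.036 ]
s2top 387 z [0.0222 0.0257 0.0294] ((364.492919921875, 114.47545623779297), (60.9103889465332, 129.3509979248047), 11.532635688781738) mean [0.356  0.1566 0.035 ]
tq 132 z [0.0351 0.1191 0.1237] ((463.9843444824219, -151.8282928466797),
[... 825 characters left out ...]
0425 0.0475 0.0552] ((579.6773681640625, 130.04031372070312), (371.9801025390625, 56.573490142822266), 14.197991371154785) mean [0.7147 0.1672 0.0595]
green 16 z [0.0448 0.0476 0.0514] ((694.48046875, 174.59632873535156), (11.19017505645752, 9.093327522277832), 82.37605285644531) mean [0.6935 0.175  0.0477]
red 11 z [0.0521 0.0532 0.0562] ((673.5250244140625, 169.62965393066406), (25.317222595214844, 1.0442447662353516), 89.56358337402344) mean [0.6736 0.1696 0.0537]
bracket 321 z [0.0479 0.0522 0.0551] ((748.5639038085938, 102.69143676757812), (153.532470703125, 16.707853317260742), 88.82515716552734) mean [0.7482 0.098  0.0518]
[1.15913152 0.80480082 0.        ] [259.21959175 230.33333275]
```

```bash
cat >> h.py <<'E'
def rectz(c,m,z):
    vv,uu=np.nonzero(m); p=np.array([onz(c,a,b,z)[:2] for a,b in zip(uu,vv)])*1000
    return cv2.minAreaRect(p.astype(np.float32))
def big(m):
    n,l,s,_=cv2.connectedComponentsWithStats(m.astype(np.uint8)); return l==1+s[1:,4].argmax()
E
python3 - <<'E'
from h import *
im=np.load('pics/top0i.npy');d=np.load('pics/top0d.npy');c=get_calibration('top')
P=cloud(c,d);hsv=cv2.cvtColor(im,cv2.COLOR_RGB2HSV)
v,u=np.mgrid[0:420,0:560]
box=lambda a,b,e,f:(u>=a)&(u<b)&(v>=e)&(v<f)
ok=np.abs(cv2.medianBlur(d,5)-d)<.02
Z=cv2.medianBlur(P[...,2].astype(np.float32),3)
br=(hsv[...,0]<15)&(hsv[...,1]>90)
print('foot',rectz(c,big(br&box(222,265,200,265)&(Z>.028)),.036))
tq=(hsv[...,0]>80)&(hsv[...,0]<100)&(hsv[...,1]>90)&box(380,445,200,250)
print('tq',rectz(c,big(tq&(Z>.1)),.12))
print('rack',rectz(c,big(box(370,445,165,255)&(Z>.024)&(Z<.036)),.03))
print('plate',rectz(c,big(box(235,292,155,168)&(Z>.045)),.053))
print('scale',rectz(c,big(box(222,240,125,162)&(Z>.035)),.046))
print('green',rectz(c,big((hsv[...,0]>50)&(hsv[...,0]<80)&(hsv[...,1]>90)&box(220,242,120,168)),.046))
print('brack',rectz(c,big(box(225,300,115,145)&(Z>.047)),.052))
w=get_calibration('wrist');s=state()
E=w['extrinsics'];cp=-E[:3,:3].T@E[:3,3];Rt=R.from_rotvec(s['orientation']).as_matrix()
print('tool R',Rt.round(3)); print('cam in tool',Rt.T@(cp-s['tcp_pos']),(Rt.T@E[:3,:3].T).round(2)); print(w['fx'],w['cx'],w['cy'])
im,dd=get_image('wrist');cv2.imwrite('pics/w0.png',im[...,::-1])
E
```

```text
foot ((482.2744445800781, 140.7351837158203), (88.8835220336914, 59.41978454589844), 5.969447612762451)
tq ((503.6549072265625, -285.2728576660156), (6.973284721374512, 86.49317169189453), 15.442118644714355)
rack ((545.147216796875, -279.76104736328125), (170.1039581298828, 102.08890533447266), 16.166912078857422)
plate ((669.1793823242188, 95.13775634765625), (123.89806365966797, 10.300887107849121), 88.48257446289062)
scale ((718.2743530273438, 164.56289672851562), (34.04302978515625, 81.91346740722656), 86.91629791259766)
green ((694.937255859375, 175.13345336914062), (10.27344036102295, 7.805809497833252), 88.47607421875)
brack ((747.4533081054688, 101.18991088867188), (150.4153289794922, 15.690960884094238), 88.44831848144531)
tool R [[ 0.253 -0.001 -0.967]
 [ 0.967 -0.002  0.253]
 [-0.002 -1.     0.   ]]
cam in tool [ 0.00080089 -0.07012536  0.07322816] [[ 1.    0.    0.  ]
 [ 0.    0.29 -0.96]
 [-0.    0.96  0.29]]
307.2418767083897 277.1795548058503 209.62513265216435
```

View pics/w0.png

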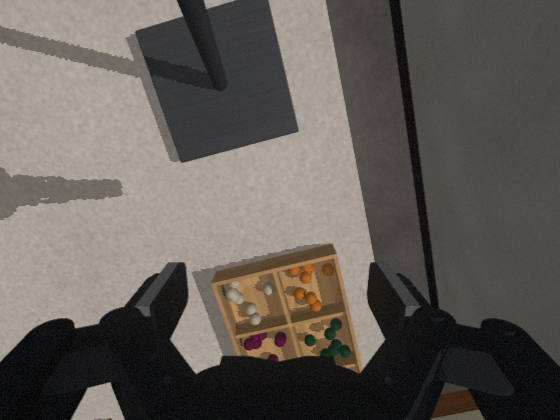

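```bash
cat >> h.py <<'E'
def plan(pos,yaw,relto=None):
    """prints normalised shift/turn from the measured pose to target; yaw deg of tool x, tool pointing down"""
    s=state();Rt=R.from_rotvec(s['orientation']).as_matrix()
    a=np.radians(yaw);x=np.array([np.cos(a),np.sin(a),0]);y=np.array([0,0,-1.]);T=np.stack([x,y,np.cross(x,y)],1)
    print('t',round(s['t'],2),'tcp',s['tcp_pos'].round(4),'yaw',np.degrees(np.arctan2(Rt[1,0],Rt[0,0])).round(2),'F',s['wrist_force'].round(1),'g',round(s['grip_width'],3),'j6',s['joint_positions'][5].round(2))
    print('shift',(Rt.T@(np.asarray(pos)-s['tcp_pos'])/.4).round(4),'turn',(R.from_matrix(Rt.T@T).as_rotvec()/1.5).round(4))
E
python3 -c "
from h import *
plan([.48,.14,.30],16)"
```

```text
t 0.15 tcp [0.1707 0.6526 0.3028] yaw 75.34 F [-0.5  0.2 -0.4] g 1.003 j6 -0.04
shift [-1.0441  0.0089 -1.0725] turn [ 6.000e-04  6.905e-01 -1.100e-03]
```

Emit:
step_arm(
  increments=[
    [[-0.15,0.0,-0.155],[0,0.13,0]],
    [[-0.3,0.0,-0.31],[0,0.25,0]],
    [[-0.45,0.0,-0.46],[0,0.37,0]],
    [[-0.6,0.0,-0.62],[0,0.49,0]],
    [[-0.7,0.0,-0.72],[0,0.6,0]],
  ],
  jaw=0.0,
)

```text
t: 0.78
tcp_pos: [0.3331, 0.3838, 0.3037]
orientation: [-1.547, -0.322, 0.321]
wrist_force: [1.0, -0.0, 0.2]
grip_width: 0.505
```

```bash
python3 -c "
from h import *
plan([.48,.14,.30],16)"
```

```text
t 0.78 tcp [0.3331 0.3838 0.3037] yaw 23.49 F [ 1.  -0.   0.2] g 0.505 j6 0.4
shift [ 0.0939  0.0094 -0.7053] turn [0.0001 0.0871 0.0001]
```

Emit:
step_arm(
  increments=[
    [[0.02,0.0,-0.14],[0,0.04,0]],
    [[0.04,0.0,-0.28],[0,0.08,0]],
    [[0.06,0.0,-0.42],[0,0.08,0]],
    [[0.08,0.0,-0.56],[0,0.08,0]],
    [[0.09,0.0,-0.65],[0,0.08,0]],
  ],
)

```text
t: 1.4
tcp_pos: [0.4711, 0.16, 0.3037]
orientation: [-1.559, -0.23, 0.23]
wrist_force: [-0.6, 0.1, 0.0]
grip_width: 0.499
```

```bash
python3 -c "
from h import *
plan([.504,-.285,.30],16)
c=get_calibration('wrist');im,d=get_image('wrist')
np.savez('pics/w1.npz',im=im,d=d,E=c['extrinsics']);cv2.imwrite('pics/w1.png',im[...,::-1])
s=state();print(s['joint_velocities'].round(2),s['tcp_pos'])
"
```

```text
t 1.4 tcp [0.4711 0.16   0.3037] yaw 16.8 F [-0.6  0.1  0. ] g 0.499 j6 -0.02
shift [-0.2427  0.0097 -1.0887] turn [ 0.0002  0.0093 -0.    ]
[ 0.06 -0.01  0.01  0.04  0.01  0.11] [0.47265615 0.1574544  0.30374766]
```

View pics/w1.png

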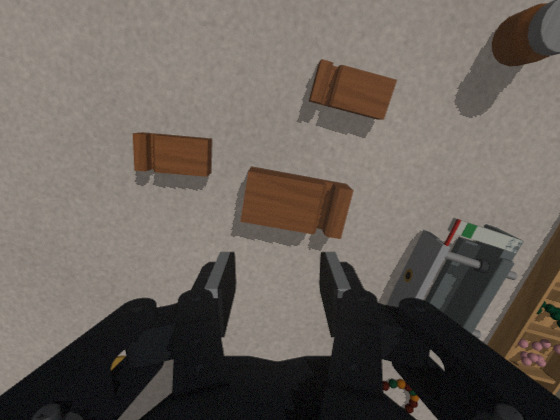

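```bash
python3 - <<'E'
from h import *
print(get_calibration('wrist').keys())
c=get_calibration('wrist');im,d=get_image('wrist')
np.savez('pics/w2.npz',im=im,d=d,E=c['extrinsics'])
P=cloud(c,d);Z=cv2.medianBlur(P[...,2].astype(np.float32),5);hsv=cv2.cvtColor(im,cv2.COLOR_RGB2HSV)
v,u=np.mgrid[0:420,0:560]
box=lambda a,b,e,f:(u>=a)&(u<b)&(v>=e)&(v<f)
m=big(box(225,365,155,250)&(hsv[...,0]<15)&(hsv[...,1]>90)&(Z>.028)&(Z<.045))
vis=im.copy();vis[m]=(0,255,0)
tail=big(m&box(225,330,0,420))
print('tail',rectz(c,tail,.036));m2=m
allm=(box(225,365,155,250)&(hsv[...,0]<15)&(hsv[...,1]>90)&(Z>.030)&(Z<.045))
n,l,s,_=cv2.connectedComponentsWithStats(allm.astype(np.uint8));print(s)
print('all',rectz(c,allm&(np.isin(l,[i for i in range(1,n) if s[i,4]>40])),.036))
cv2.imwrite('pics/w2m.png',cv2.resize(vis[150:260,220:370],None,fx=5,fy=5)[...,::-1])
cv2.imwrite('pics/w2j.png',cv2.resize(im[200:360,370:540],None,fx=3.5,fy=3.5,interpolation=cv2.INTER_CUBIC)[...,::-1])
E
```

```text
dict_keys(['fx', 'fy', 'cx', 'cy', 'extrinsics'])
tail ((483.1891784667969, 143.15821838378906), (88.7224349975586, 61.52320098876953), 6.347787380218506)
[[     0      0    560    420 230271]
 [   240    167     86     64   4041]
 [   324    183     28     53    888]]
all ((498.4202880859375, 144.77224731445312), (119.3524169921875, 61.42728042602539), 6.302123069763184)
```

View pics/w2m.png

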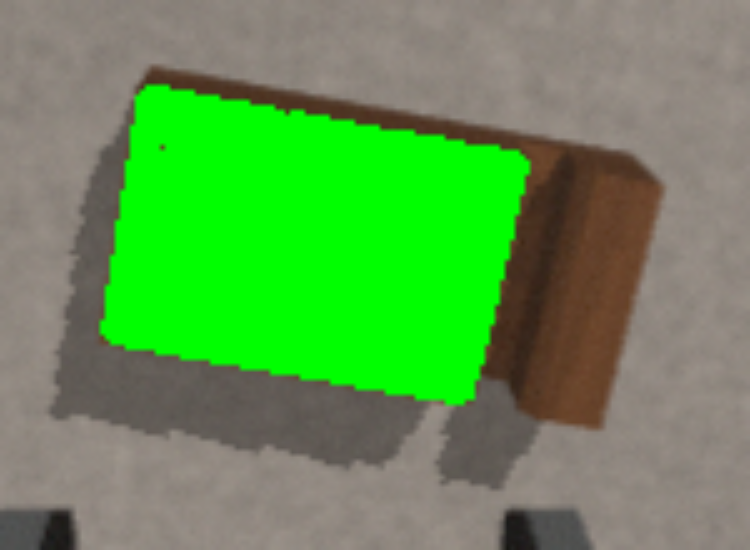

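View pics/w2j.png

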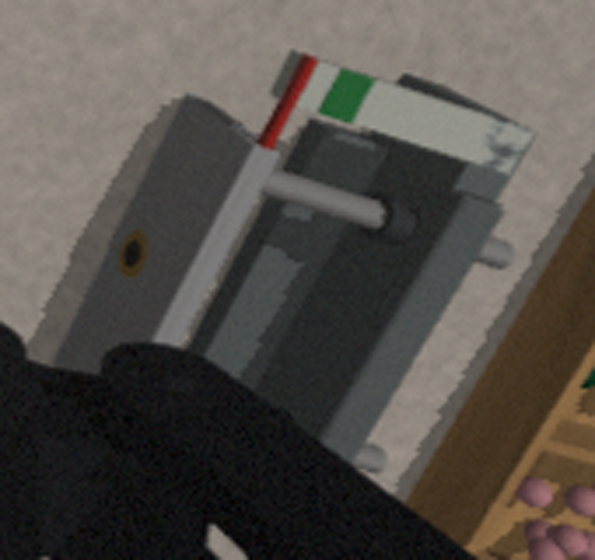

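Emit:
step_arm(
  increments=[
    [[-0.04,0.0,-0.15],[0,0.01,0]],
    [[-0.07,0.0,-0.3],[0,0.01,0]],
    [[-0.1,0.0,-0.45],[0,0.01,0]],
    [[-0.13,0.0,-0.6],[0,0.01,0]],
    [[-0.17,0.0,-0.75],[0,0.01,0]],
  ],
)

```text
t: 2.12
tcp_pos: [0.4925, -0.1456, 0.3039]
orientation: [-1.559, -0.221, 0.22]
wrist_force: [1.2, 0.2, 1.2]
grip_width: 0.501
```

```bash
python3 -c "
from h import *
plan([.504,-.285,.28],16)"
```

```text
t 2.12 tcp [ 0.4925 -0.1456  0.3039] yaw 16.09 F [1.2 0.2 1.2] g 0.501 j6 -0.62
shift [-0.0689  0.0595 -0.343 ] turn [-0.0003  0.001   0.0004]
```

Emit:
step_arm(
  increments=[
    [[-0.03,0.02,-0.14],[0,0,0]],
    [[-0.05,0.04,-0.25],[0,0,0]],
    [[-0.065,0.06,-0.31],[0,0,0]],
    [[-0.065,0.06,-0.31],[0,0,0]],
  ],
)

```text
t: 2.62
tcp_pos: [0.5013, -0.2711, 0.2785]
orientation: [-1.558, -0.217, 0.22]
wrist_force: [-0.0, 0.2, 0.4]
grip_width: 0.502
```

```bash
python3 - <<'E'
from h import *
plan([.504,-.285,.28],16)
c=get_calibration('wrist');im,d=get_image('wrist')
np.savez('pics/w3.npz',im=im,d=d,E=c['extrinsics']);cv2.imwrite('pics/w3.png',im[...,::-1])
P=cloud(c,d);Z=cv2.medianBlur(P[...,2].astype(np.float32),5);hsv=cv2.cvtColor(im,cv2.COLOR_RGB2HSV)
tq=(hsv[...,0]>80)&(hsv[...,0]<100)&(hsv[...,1]>90)
print(tq.sum()); m=big(tq&(Z>.113)&(Z<.127)); print(rectz(c,m,.12)); print(np.percentile(Z[m],[5,50,95]))
m3=big((hsv[...,0]>10)&(hsv[...,0]<25)&(hsv[...,1]>60)&(Z>.025)&(Z<.036));print(rectz(c,m3,.03))
pk=(hsv[...,0]>160)&(hsv[...,1]>40)&(Z>.113)&(Z<.127); print('pk',rectz(c,big(pk),.12))
E
```

```text
t 2.62 tcp [ 0.5013 -0.2711  0.2785] yaw 15.95 F [-0.   0.2  0.4] g 0.502 j6 -0.82
shift [-0.0031 -0.0038 -0.0352] turn [-0.0015 -0.0006 -0.001 ]
2581
((504.55419921875, -286.3172912597656), (7.093430519104004, 84.18522644042969), 16.086265563964844)
[0.11916074 0.11999004 0.12035504]
((547.0180053710938, -279.187255859375), (74.01266479492188, 102.07323455810547), 16.935014724731445)
pk ((584.899658203125, -266.4205322265625), (9.507170677185059, 83.90837097167969), 16.277305603027344)
```

View pics/w3.png

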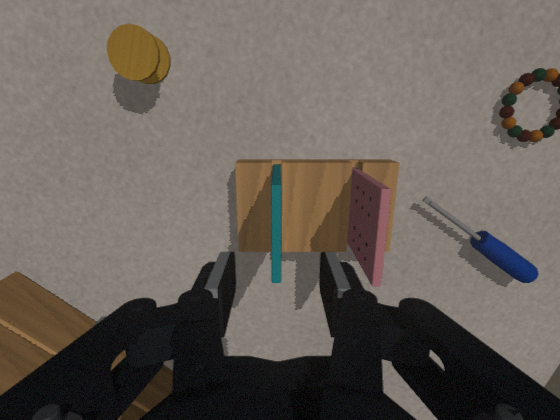

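```bash
python3 -c "
from h import *
plan([.5045,-.2863,.149],16.1)"
```

```text
t 2.67 tcp [ 0.5015 -0.2702  0.2791] yaw 16.01 F [ 0.8  0.  -0. ] g 0.498 j6 -0.82
shift [-0.0037  0.3251 -0.0415] turn [-0.0015 -0.0011 -0.0006]
```

Emit:
step_arm(
  increments=[
    [[-0.0037,0.0,-0.0415],[-0.0015,-0.001,0]],
    [[-0.0037,0.1,-0.0415],[-0.0015,-0.001,0]],
    [[-0.0037,0.2,-0.0415],[-0.0015,-0.001,0]],
    [[-0.0037,0.3,-0.0415],[-0.0015,-0.001,0]],
    [[-0.0037,0.325,-0.0415],[-0.0015,-0.001,0]],
  ],
)

```text
t: 3.3
tcp_pos: [0.5036, -0.2858, 0.1473]
orientation: [-1.558, -0.219, 0.225]
wrist_force: [0.1, 0.2, -0.1]
grip_width: 0.497
```

Emit:
step_arm(
  increments=[
    [[0,0,0],[0,0,0]],
    [[0,0,0],[0,0,0]],
  ],
)

```text
t: 3.55
tcp_pos: [0.5064, -0.288, 0.1522]
orientation: [-1.564, -0.224, 0.219]
wrist_force: [0.5, 0.1, 1.3]
grip_width: 0.501
```

```bash
python3 - <<'E'
from h import *
plan([.5045,-.2863,.149],16.1)
im,d=get_image('wrist');cv2.imwrite('pics/w4.png',im[...,::-1])
E
```

```text
t 3.55 tcp [ 0.5064 -0.288   0.1522] yaw 16.15 F [0.5 0.1 1.3] g 0.501 j6 -0.84
shift [-0.0033  0.0078  0.0053] turn [0.0034 0.0006 0.0017]
```

View pics/w4.png

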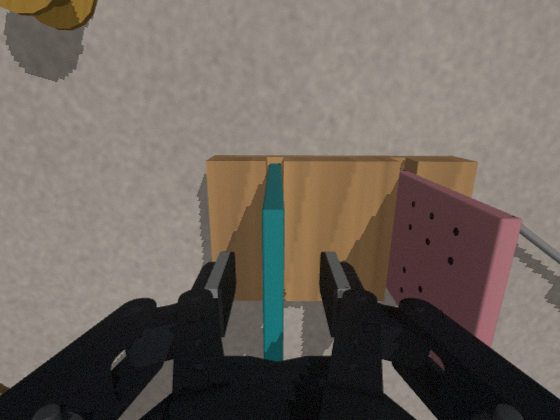

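Emit:
step_arm(
  increments=[
    [[0,0,0],[0,0,0]],
    [[0,0,0],[0,0,0]],
    [[0,0,0],[0,0,0]],
    [[0,0,0],[0,0,0]],
  ],
  jaw=-1,
  newtons=40,
)

```text
t: 4.1
tcp_pos: [0.5053, -0.2877, 0.1509]
orientation: [-1.563, -0.222, 0.22]
wrist_force: [-0.9, 0.2, 5.6]
grip_width: 0.091
```

```bash
python3 - <<'E'
from h import *
plan([.5045,-.2863,.149],16.1)
im,d=get_image('wrist');cv2.imwrite('pics/w5.png',im[...,::-1])
plan([.5045,-.2863,.30],16.1)
E
```

```text
t 4.1 tcp [ 0.5053 -0.2877  0.1509] yaw 16.13 F [-0.9  0.2  5.6] g 0.091 j6 -0.84
shift [-0.001   0.0048  0.0039] turn [0.0023 0.0003 0.0006]
t 4.15 tcp [ 0.5053 -0.2877  0.1509] yaw 16.13 F [-0.4 -0.1  6. ] g 0.091 j6 -0.84
shift [-0.0007 -0.3727  0.0026] turn [0.0023 0.0004 0.0005]
```

View pics/w5.png

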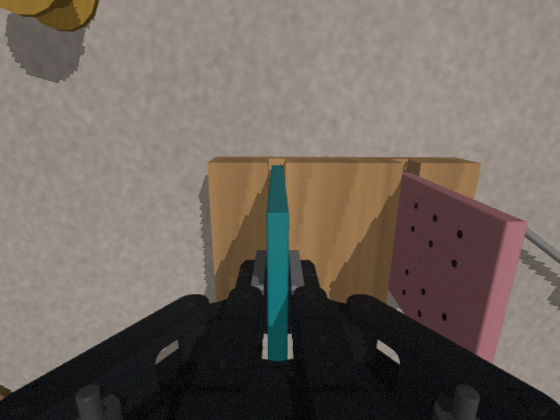

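Emit:
step_arm(
  increments=[
    [[0,-0.04,0],[0,0,0]],
    [[0,-0.12,0],[0,0,0]],
    [[0,-0.24,0],[0,0,0]],
    [[0,-0.37,0],[0,0,0]],
    [[0,-0.37,0],[0,0,0]],
  ],
)

```text
t: 4.78
tcp_pos: [0.5072, -0.2884, 0.3047]
orientation: [-1.569, -0.228, 0.214]
wrist_force: [0.1, -0.9, -0.9]
grip_width: 0.086
```

```bash
python3 - <<'E'
from h import *
plan([.533,.148,.30],6.3)
im,d=get_image('scene');cv2.imwrite('pics/s6.png',im[60:300,:400,::-1].repeat(2,0).repeat(2,1))
c=get_calibration('wrist');im,d=get_image('wrist');cv2.imwrite('pics/w6.png',im[...,::-1])
plan([.533,.148,.30],6.3)
E
```

```text
t 4.78 tcp [ 0.5072 -0.2884  0.3047] yaw 16.13 F [ 0.1 -0.9 -0.9] g 0.086 j6 -0.84
shift [0.3649 0.0037 1.0303] turn [0.0067 0.1144 0.0057]
t 4.88 tcp [ 0.505 -0.287  0.299] yaw 16.13 F [-0.  -0.5 -1.6] g 0.089 j6 -0.84
shift [ 0.3694 -0.0057  1.0252] turn [0.0023 0.1143 0.0011]
```

View pics/s6.png

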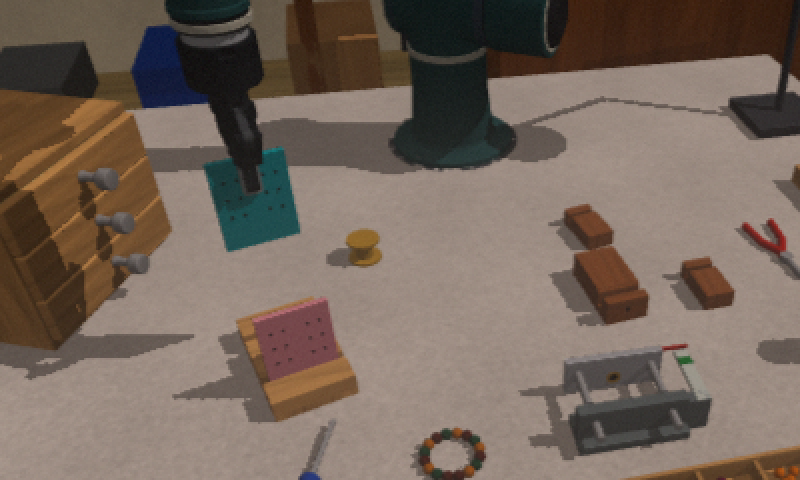

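View pics/w6.png

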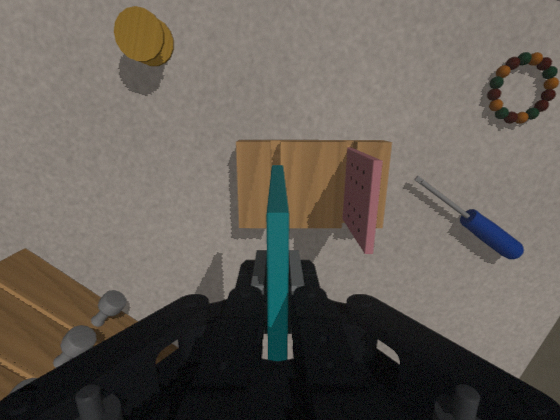

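Emit:
step_arm(
  increments=[
    [[0.04,0,0.13],[0,0.02,0]],
    [[0.09,0,0.27],[0,0.04,0]],
    [[0.14,0,0.41],[0,0.06,0]],
    [[0.19,0,0.55],[0,0.08,0]],
    [[0.25,0,0.7],[0,0.1,0]],
  ],
)

```text
t: 5.5
tcp_pos: [0.5214, 0.0094, 0.2949]
orientation: [-1.57, -0.099, 0.105]
wrist_force: [0.7, -0.2, -0.9]
grip_width: 0.089
```

```bash
python3 - <<'E'
from h import *
plan([.533,.1486,.26],6.3)
E
```

```text
t 5.5 tcp [0.5214 0.0094 0.2949] yaw 7.44 F [ 0.7 -0.2 -0.9] g 0.089 j6 -0.16
shift [0.0742 0.0865 0.3413] turn [ 0.0011  0.0133 -0.0024]
```

Emit:
step_arm(
  increments=[
    [[0.03,0.03,0.13],[0,0.013,0]],
    [[0.06,0.06,0.26],[0,0.013,0]],
    [[0.074,0.085,0.33],[0,0.013,0]],
    [[0.074,0.085,0.33],[0,0.013,0]],
    [[0.074,0.085,0.33],[0,0.013,0]],
  ],
)

```text
t: 6.12
tcp_pos: [0.5341, 0.1417, 0.2616]
orientation: [-1.572, -0.086, 0.09]
wrist_force: [0.1, 0.1, -0.9]
grip_width: 0.089
```

```bash
python3 - <<'E'
from h import *
plan([.533,.1486,.26],6.3)
for n in ['wrist','scene','top']:
    c=get_calibration(n);im,d=get_image(n);np.savez(f'pics/{n}7.npz',im=im,d=d,E=c['extrinsics']);cv2.imwrite(f'pics/{n}7.png',im[...,::-1])
plan([.533,.1486,.26],6.3)
E
```

```text
t 6.12 tcp [0.5341 0.1417 0.2616] yaw 6.43 F [ 0.1  0.1 -0.9] g 0.089 j6 0.1
shift [-0.0009  0.004   0.0174] turn [ 0.0021  0.0016 -0.0016]
t 6.28 tcp [0.535  0.1412 0.263 ] yaw 6.33 F [-0.4  0.3 -0.7] g 0.09 j6 0.1
shift [-0.0029  0.0075  0.019 ] turn [0.0017 0.0004 0.0002]
```

View pics/wrist7.png

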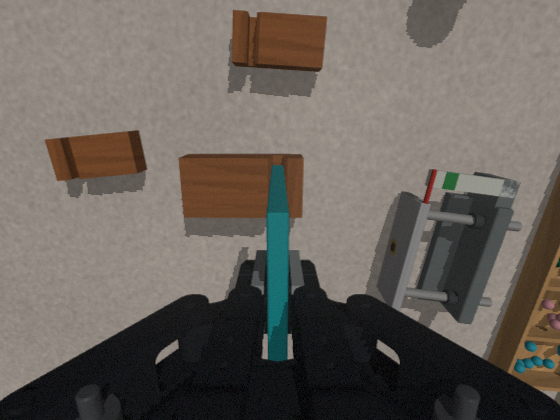

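View pics/scene7.png

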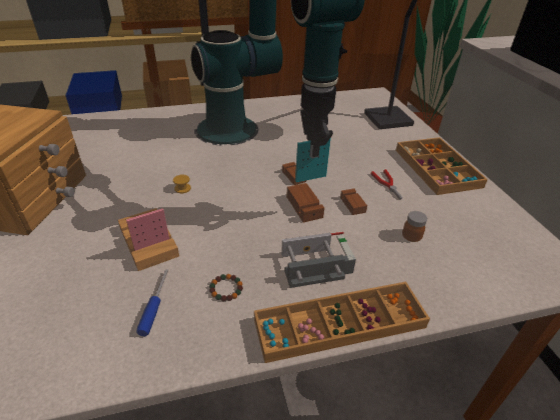

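```bash
python3 - <<'E'
from h import *
f=np.load('pics/wrist7.npz');im,d=f['im'],f['d'];c=get_calibration('wrist');c['extrinsics']=f['E']
P=cloud(c,d);Z=cv2.medianBlur(P[...,2].astype(np.float32),5);hsv=cv2.cvtColor(im,cv2.COLOR_RGB2HSV)
v,u=np.mgrid[0:420,0:560]
box=lambda a,b,e,f:(u>=a)&(u<b)&(v>=e)&(v<f)
br=(hsv[...,0]<15)&(hsv[...,1]>90)&(Z>.030)&(Z<.045)
print('all',rectz(c,br&box(170,315,145,230),.036))
t=big(br&box(170,275,145,230));print('tail',rectz(c,t,.036))
# jig
print('bush d',P[246,393],'top edge pts')
gr=big((hsv[...,0]>45)&(hsv[...,0]<85)&(hsv[...,1]>90)&box(430,470,160,200)); r=rectz(c,gr,.046);print('green',r)
rd=big(((hsv[...,0]>170)|(hsv[...,0]<5))&(hsv[...,1]>100)&box(415,440,165,210)); r=rectz(c,rd,.0535);print('red',r)
pl=(P[...,2]>.048)&(P[...,2]<.058)&box(370,435,185,315); pl=big(pl); print('plate top',rectz(c,pl,.053)); 
bk=big((P[...,2]>.046)&(P[...,2]<.057)&box(440,520,185,330)); print('brk',rectz(c,bk,.052))
vis=im.copy();vis[pl]=(255,0,0);vis[bk]=(0,255,0)
cv2.imwrite('pics/w7j.png',cv2.resize(vis[150:330,360:530],None,fx=3.3,fy=3.3,interpolation=cv2.INTER_CUBIC)[...,::-1])
E
```

```text
all ((498.41485595703125, 144.45114135742188), (119.37245178222656, 60.40155029296875), 6.435244083404541)
tail ((484.2014465332031, 142.84799194335938), (90.76541900634766, 60.40155029296875), 6.435243129730225)
bush d [0.6672558  0.0942519  0.02031397] top edge pts
green ((694.3694458007812, 175.81935119628906), (15.650245666503906, 11.222765922546387), 87.00520324707031)
red ((672.4952392578125, 169.65533447265625), (32.28395462036133, 4.940511703491211), 89.90723419189453)
plate top ((670.9552001953125, 103.58811950683594), (135.00567626953125, 12.655567169189453), 88.65892791748047)
brk ((728.4141845703125, 101.18224334716797), (73.22032928466797, 151.19419860839844), 7.0685811042785645)
```

View pics/w7j.png

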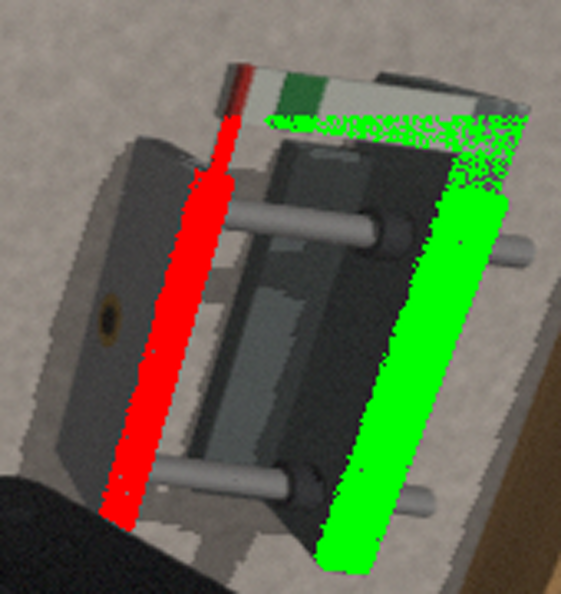

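Emit:
step_arm(
  increments=[
    [[-0.002,0.05,0.0165],[0,0.001,0]],
    [[-0.002,0.1,0.0165],[0,0.001,0]],
    [[-0.002,0.16,0.0165],[0,0.001,0]],
    [[-0.002,0.18,0.0165],[0,0.001,0]],
    [[-0.002,0.18,0.0165],[0,0.001,0]],
  ],
)

```text
t: 6.9
tcp_pos: [0.5333, 0.148, 0.1908]
orientation: [-1.571, -0.086, 0.086]
wrist_force: [1.5, -0.0, -0.8]
grip_width: 0.089
```

```bash
python3 - <<'E'
from h import *
plan([.5332,.1476,.153],6.4)
for n in ['wrist','scene']:
    c=get_calibration(n);im,d=get_image(n);np.savez(f'pics/{n}8.npz',im=im,d=d,E=c['extrinsics']);cv2.imwrite(f'pics/{n}8.png',im[...,::-1])
    if n=='scene': cv2.imwrite('pics/s8.png',cv2.resize(im[120:260,230:400],None,fx=4,fy=4,interpolation=cv2.INTER_CUBIC)[...,::-1])
plan([.5332,.1476,.153],6.4)
E
```

```text
t 6.9 tcp [0.5333 0.148  0.1908] yaw 6.27 F [ 1.5 -0.  -0.8] g 0.089 j6 0.12
shift [-0.0004  0.0946 -0.0007] turn [ 0.0016 -0.0015 -0.0003]
t 7.0 tcp [0.5342 0.1485 0.1921] yaw 6.3 F [-0.6  0.6 -0.2] g 0.087 j6 0.12
shift [-0.003   0.0977 -0.0017] turn [ 0.0014 -0.0012  0.0015]
```

View pics/wrist8.png

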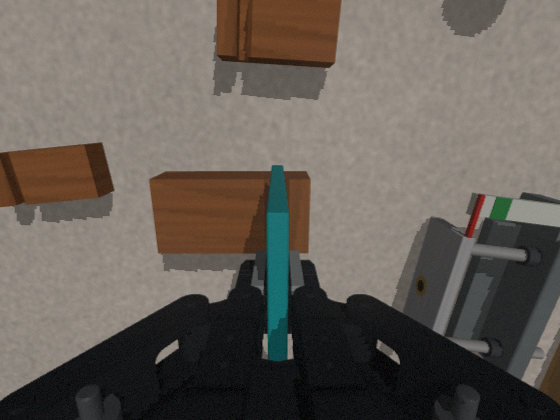

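View pics/s8.png

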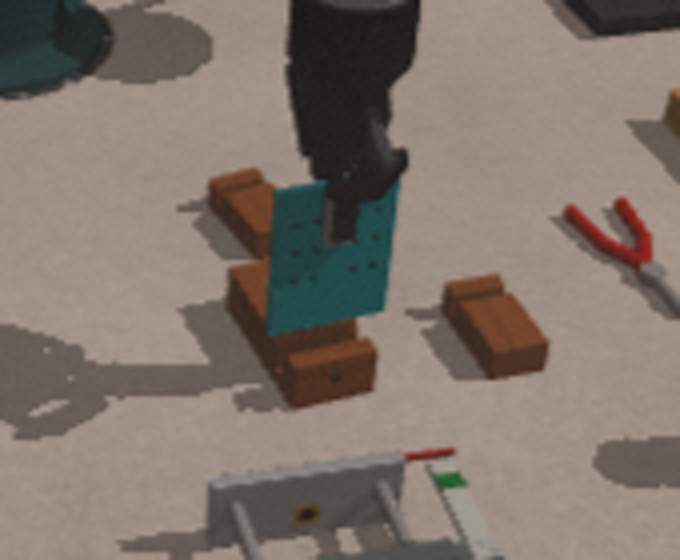

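Emit:
step_arm(
  increments=[
    [[-0.0015,0.03,-0.001],[0,-0.001,0]],
    [[-0.0015,0.06,-0.001],[0,-0.001,0]],
    [[-0.0015,0.08,-0.001],[0,-0.001,0]],
    [[-0.0015,0.085,-0.001],[0,-0.001,0]],
  ],
)

```text
t: 7.5
tcp_pos: [0.5322, 0.148, 0.1557]
orientation: [-1.572, -0.087, 0.089]
wrist_force: [0.7, -0.1, -0.6]
grip_width: 0.085
```

```bash
python3 - <<'E'
from h import *
plan([.5332,.1476,.153],6.4)
for n in ['scene']:
    c=get_calibration(n);im,d=get_image(n)
    if n=='scene': cv2.imwrite('pics/s9.png',cv2.resize(im[120:260,230:400],None,fx=4,fy=4,interpolation=cv2.INTER_CUBIC)[...,::-1])
plan([.5332,.1476,.153],6.4)
E
```

```text
t 7.5 tcp [0.5322 0.148  0.1557] yaw 6.43 F [ 0.7 -0.1 -0.6] g 0.085 j6 0.12
shift [ 0.0024  0.0068 -0.0013] turn [ 0.0017  0.0003 -0.0011]
t 7.55 tcp [0.5324 0.1481 0.156 ] yaw 6.42 F [-1.1  0.1 -1.3] g 0.093 j6 0.12
shift [ 0.0018  0.0074 -0.0014] turn [ 0.0016  0.0003 -0.0008]
```

View pics/s9.png

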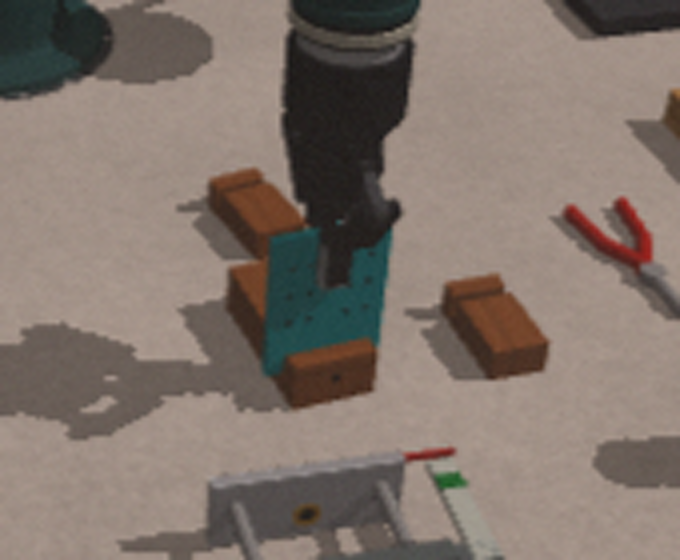

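```bash
python3 - <<'E'
from h import *
c=get_calibration('scene');th=np.radians(6.4);ex=np.array([np.cos(th),np.sin(th),0]);ey=np.array([-np.sin(th),np.cos(th),0])
C=np.array([.4984,.1445,0])
def W(p): return C+p[0]*ex+p[1]*ey+np.array([0,0,p[2]])
for nm,p in {'bl':(.039,-.042,.015),'br':(.039,.042,.036),'tl':(.039,-.042,.12),'tr':(.039,.042,.12),'noseTL':(.06,-.03,.036),'noseTR':(.06,.03,.036),'hole':(.06,0,.02)}.items():
    q=proj(c,W(p)); print(nm,q.round(1),((q-[230,120]+.5)*4-.5).round(0))
E
```

```text
bl [296.6 213.7] [268. 376.]
br [325.6 201.2] [384. 326.]
tl [298.7 181.7] [276. 248.]
tr [328.7 175.5] [396. 224.]
noseTL [304.3 211.4] [299. 367.]
noseTR [325.  206.7] [381. 348.]
hole [314.3 213.7] [339. 376.]
```

Emit:
step_arm(
  increments=[
    [[0.001,0.005,0],[0,0,0]],
    [[0.001,0.012,0],[0,0,0]],
    [[0.001,0.012,0],[0,0,0]],
  ],
)

```text
t: 7.92
tcp_pos: [0.5339, 0.1483, 0.1529]
orientation: [-1.571, -0.09, 0.086]
wrist_force: [-0.5, 0.2, 2.5]
grip_width: 0.084
```

```bash
python3 - <<'E'
from h import *
plan([.5332,.1476,.153],6.4)
c=get_calibration('wrist');im,d=get_image('wrist');cv2.imwrite('pics/w10.png',im[...,::-1])
plan([.5332,.1476,.153],6.4)
E
```

```text
t 7.92 tcp [0.5339 0.1483 0.1529] yaw 6.42 F [-0.5  0.2  2.5] g 0.084 j6 0.12
shift [-0.002  -0.0002 -0.0016] turn [0.0013 0.0002 0.0012]
t 7.97 tcp [0.5339 0.1484 0.1529] yaw 6.42 F [-0.5  0.2  2. ] g 0.091 j6 0.12
shift [-0.002  -0.0002 -0.0017] turn [0.0013 0.0002 0.0012]
```

View pics/w10.png

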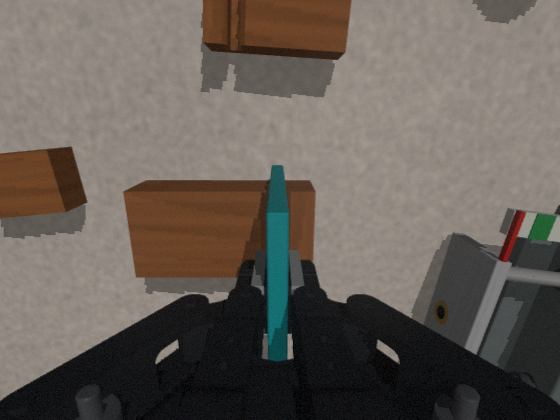

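Emit:
step_arm(
  increments=[
    [[0,0.006,0],[0,0,0]],
    [[0,0.01,0],[0,0,0]],
    [[0,0.01,0],[0,0,0]],
  ],
)

```text
t: 8.35
tcp_pos: [0.5345, 0.1485, 0.1528]
orientation: [-1.571, -0.09, 0.086]
wrist_force: [-8.7, -1.3, 25.3]
grip_width: 0.085
```

```bash
python3 - <<'E'
from h import *
plan([.5332,.1476,.153],6.4)
E
```

```text
t 8.35 tcp [0.5345 0.1485 0.1528] yaw 6.42 F [-8.7 -1.3 25.3] g 0.085 j6 0.12
shift [-0.0034 -0.0004 -0.0018] turn [0.0013 0.0003 0.0016]
```

Emit:
step_arm(
  increments=[
    [[-0.002,-0.01,0],[0,0,0]],
    [[-0.002,-0.01,0],[0,0,0]],
  ],
)

```text
t: 8.6
tcp_pos: [0.533, 0.1482, 0.1529]
orientation: [-1.571, -0.089, 0.086]
wrist_force: [-1.2, -0.0, 5.7]
grip_width: 0.088
```

Emit:
step_arm(
  increments=[
    [[0,0,0],[0,0,0]],
    [[0,0,0],[0,0,0]],
    [[0,0,0],[0,0,0]],
  ],
  jaw=0.0,
)

```text
t: 8.98
tcp_pos: [0.5322, 0.148, 0.1515]
orientation: [-1.571, -0.088, 0.088]
wrist_force: [-0.3, 0.3, -0.4]
grip_width: 0.501
```

Emit:
step_arm(
  increments=[
    [[0,-0.05,0],[0,0,0]],
    [[0,-0.12,0],[0,0,0]],
    [[0,-0.25,0],[0,0,0]],
    [[0,-0.32,0],[0,0,0]],
    [[0,-0.32,0],[0,0,0]],
  ],
)

```text
t: 9.6
tcp_pos: [0.5341, 0.1487, 0.2832]
orientation: [-1.57, -0.093, 0.083]
wrist_force: [1.0, 0.0, 0.2]
grip_width: 0.498
```

```bash
python3 - <<'E'
from h import *
plan([.5332,.1476,.153],6.4)
for n in ['wrist','scene','top']:
    c=get_calibration(n);im,d=get_image(n);np.savez(f'pics/{n}11.npz',im=im,d=d,E=c['extrinsics'])
    if n=='scene': im=cv2.resize(im[120:280,230:400],None,fx=3.5,fy=3.5,interpolation=cv2.INTER_CUBIC)
    cv2.imwrite(f'pics/{n}11.png',im[...,::-1])
E
```

```text
t 9.6 tcp [0.5341 0.1487 0.2832] yaw 6.42 F [1.  0.  0.2] g 0.498 j6 0.12
shift [-0.0046  0.3254 -0.0021] turn [0.001  0.0002 0.0043]
```

View pics/wrist11.png

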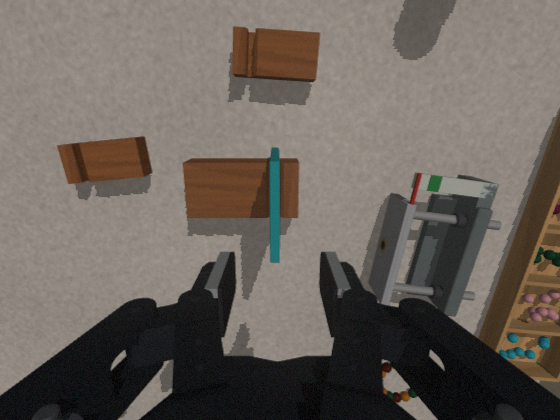

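View pics/scene11.png

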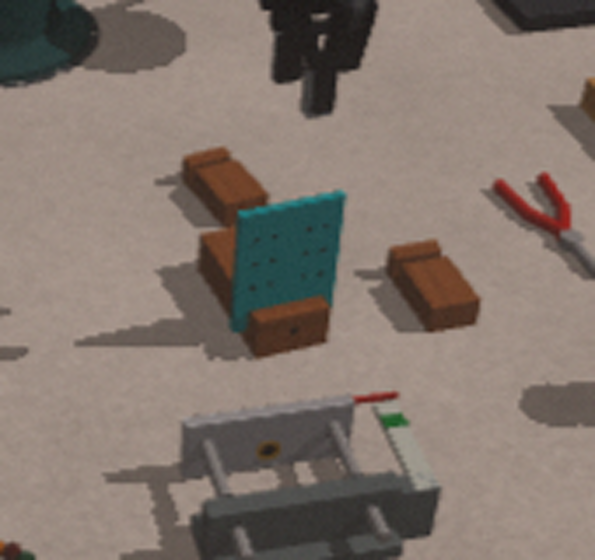

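View pics/top11.png

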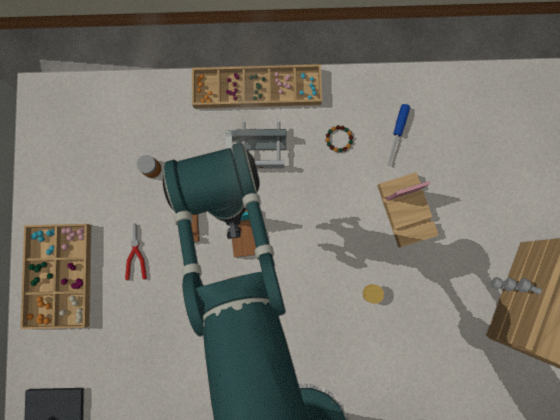

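```bash
python3 - <<'E'
from h import *
for k in ['wrist11','wrist7']:
    f=np.load(f'pics/{k}.npz');im,d=f['im'],f['d'];c=get_calibration('wrist');c['extrinsics']=f['E']
    P=cloud(c,d);Z=cv2.medianBlur(P[...,2].astype(np.float32),5);hsv=cv2.cvtColor(im,cv2.COLOR_RGB2HSV)
    v,u=np.mgrid[0:420,0:560]
    box=lambda a,b,e,f:(u>=a)&(u<b)&(v>=e)&(v<f)
    br=(hsv[...,0]<15)&(hsv[...,1]>90)&(Z>.030)&(Z<.045)
    print('foot',rectz(c,br&box(170,315,145,240),.036))
    tq=(hsv[...,0]>80)&(hsv[...,0]<100)&(hsv[...,1]>90)
    if k=='wrist11':
        m=tq&(Z>.1);print('board top',rectz(c,big(m),.122),np.percentile(Z[m],[5,50,95]))
    # bush
    b=box(370,410,225,275)&(hsv[...,1]>100)&(hsv[...,0]<35); b=big(b); print('bush px',u[b].mean(),v[b].mean(),b.sum()); print('bush on z.02',onz(c,u[b].mean(),v[b].mean(),.02), 'depth',np.median(P[b],0))
    # plate face points: depth, z .01-.045
    m=box(365,412,195,310)&(P[...,2]>.01)&(P[...,2]<.045)&(hsv[...,1]<60)&(P[...,0]>.64)&(P[...,0]<.69)
    q=P[m]
    for _ in range(5):
        A=np.c_[q[:,1],np.ones(len(q))];s=np.linalg.lstsq(A,q[:,0],rcond=None)[0];r=q[:,0]-A@s;keep=abs(r)<max(2.0*np.median(abs(r)),.001);q=q[keep]
    print('face yaw',np.degrees(np.arctan(-s[0])),'x at y=.095',s@[.095,1],len(q),abs(r).mean(),q[:,1].min(),q[:,1].max())
    rd=big(((hsv[...,0]>170)|(hsv[...,0]<5))&(hsv[...,1]>100)&box(405,440,165,210));gr=big((hsv[...,0]>45)&(hsv[...,0]<85)&(hsv[...,1]>90)&box(420,470,160,200))
    print('red',rectz(c,rd,.0535),np.median(P[rd],0),'green',rectz(c,gr,.046),np.median(P[gr],0))
E
```

```text
foot ((498.44091796875, 144.94891357421875), (119.3456039428711, 60.64315414428711), 6.273514270782471)
board top ((533.260009765625, 150.78680419921875), (7.329262733459473, 84.79768371582031), 6.017267227172852) [0.12139488 0.27240631 0.30493283]
bush px 382.9230769230769 244.6153846153846 39
bush on z.02 [0.66760104 0.09335961 0.02      ] depth [0.66732661 0.09405212 0.02210767]
face yaw -1.2786840461359228 x at y=.095 0.6675414992185495 1126 0.00023467929777147426 0.03415791401650913 0.1538391505972643
red ((672.6268310546875, 169.45700073242188), (32.00777816772461, 4.543743133544922), 89.9767837524414) [0.67326532 0.16908478 0.05221767] green ((694.2669067382812, 175.73202514648438), (15.710269927978516, 11.13536548614502), 89.0967788696289) [0.69385361 0.17606937 0.04682912]
foot ((498.41485595703125, 144.45114135742188), (119.37245178222656, 60.40155029296875), 6.435244083404541)
bush px 392.8775510204082 246.79591836734693 49
bush on z.02 [0.66747373 0.09318339 0.02      ] depth [0.66729803 0.09395219 0.02041601]
face yaw -1.2451666356625424 x at y=.095 0.6675217258402066 1160 0.000241389434939572 0.03534158382145161 0.15342882743470698
red ((672.4952392578125, 169.65533447265625), (32.28395462036133, 4.940511703491211), 89.90723419189453) [0.67322416 0.16915798 0.05218056] green ((694.3694458007812, 175.81935119628906), (15.650245666503906, 11.222765922546387), 87.00520324707031) [0.69375497 0.17597101 0.04669573]
```

```bash
python3 - <<'E'
from h import *
plan([.4636,.1411,.28],96.35)
E
```

```text
t 9.75 tcp [0.5316 0.1481 0.2784] yaw 6.42 F [-0.3  0.6 -0.5] g 0.502 j6 0.12
shift [-0.1708 -0.0037  0.0015] turn [ 1.0000e-04 -1.0464e+00 -2.6000e-03]
```

Emit:
step_arm(
  increments=[
    [[-0.05,0,0],[0,-0.12,0]],
    [[-0.1,0,0],[0,-0.24,0]],
    [[-0.15,0,0],[0,-0.36,0]],
    [[-0.17,0,0],[0,-0.48,0]],
    [[-0.17,0,0],[0,-0.6,0]],
  ],
  jaw=1.0,
)

```text
t: 10.38
tcp_pos: [0.4631, 0.1404, 0.2776]
orientation: [-1.422, -0.789, 0.797]
wrist_force: [0.2, -0.8, -0.2]
grip_width: 0.998
```

```bash
python3 - <<'E'
from h import *
plan([.4636,.1411,.28],96.35)
E
```

```text
t 10.38 tcp [0.4631 0.1404 0.2776] yaw 58.33 F [ 0.2 -0.8 -0.2] g 0.998 j6 -0.77
shift [ 0.0022 -0.0059 -0.0002] turn [-0.002  -0.4424 -0.0027]
```

Emit:
step_arm(
  increments=[
    [[0,0,0],[0,-0.12,0]],
    [[0,0,0],[0,-0.24,0]],
    [[0,0,0],[0,-0.36,0]],
    [[0,0,0],[0,-0.44,0]],
    [[0,0,0],[0,-0.44,0]],
  ],
)

```text
t: 11.0
tcp_pos: [0.4639, 0.1405, 0.278]
orientation: [-1.16, -1.279, 1.286]
wrist_force: [-0.0, 0.1, -0.7]
grip_width: 0.999
```

Emit:
step_arm(
  increments=[
    [[0,0,0],[0,0,0]],
    [[0,0,0],[0,0,0]],
  ],
)

```text
t: 11.25
tcp_pos: [0.4647, 0.1407, 0.2796]
orientation: [-1.162, -1.281, 1.284]
wrist_force: [0.2, -0.1, 0.1]
grip_width: 1.001
```

```bash
python3 - <<'E'
from h import *
plan([.4636,.1411,.28],96.35)
for n in ['wrist','top']:
    c=get_calibration(n);im,d=get_image(n);np.savez(f'pics/{n}12.npz',im=im,d=d,E=c['extrinsics']);cv2.imwrite(f'pics/{n}12.png',im[...,::-1])
E
```

```text
t 11.25 tcp [0.4647 0.1407 0.2796] yaw 95.73 F [ 0.2 -0.1  0.1] g 1.001 j6 -1.43
shift [ 0.0013 -0.0009  0.0026] turn [-0.0003 -0.0072 -0.0016]
```

View pics/wrist12.png

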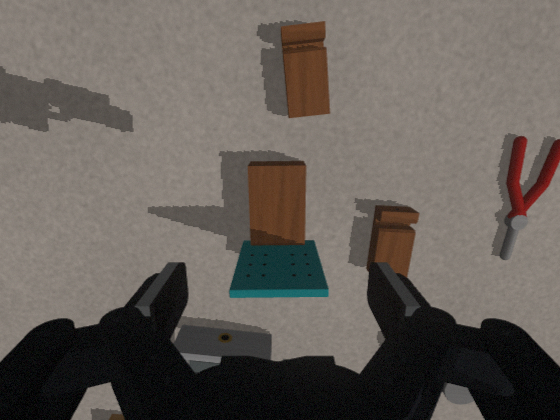

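View pics/top12.png

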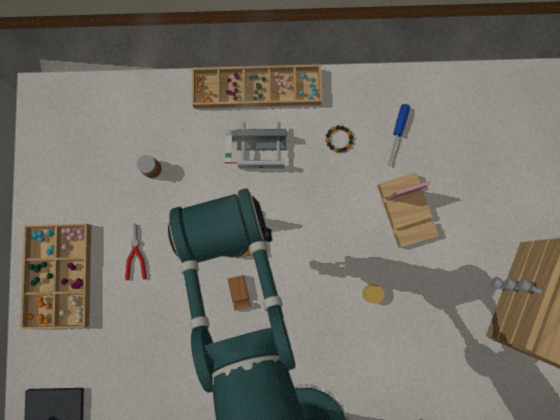

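```bash
python3 - <<'E'
from h import *
f=np.load('pics/wrist12.npz');im,d=f['im'],f['d'];c=get_calibration('wrist');c['extrinsics']=f['E']
P=cloud(c,d);hsv=cv2.cvtColor(im,cv2.COLOR_RGB2HSV)
v,u=np.mgrid[0:420,0:560];Z=cv2.medianBlur(P[...,2].astype(np.float32),5)
tq=(hsv[...,0]>80)&(hsv[...,0]<100)&(hsv[...,1]>90)&(v<300);tq=big(tq)
cn=max(cv2.findContours(tq.astype(np.uint8),0,1)[0],key=cv2.contourArea)
th=np.radians(6.3);ex=np.array([np.cos(th),np.sin(th),0]);ey=np.array([-np.sin(th),np.cos(th),0])
br=(hsv[...,0]<15)&(hsv[...,1]>90)&(Z>.03)&(Z<.045)&(u>240)&(u<320)&(v>150)&(v<250)
r=rectz(c,br,.036);print('tail',r)
# board: edges as function of row, on board's back-face plane x_foot=31mm
C=np.array([.4984,.1449,0]); 
for row in [246,252,260,270,280,288]:
    us=np.nonzero(tq[row])[0]; o=[]
    for uu in (us.min()-.5,us.max()+.5):
        oo,dd=ray(c,uu,row); t=((C+ex*.031-oo)@ex)/(dd@ex); p=oo+t*dd; o.append(((p-C)@ey*1000,p[2]*1000))
    print(row,us.min(),us.max(),np.round(o,1).tolist(),'centre',(o[0][0]+o[1][0])/2)
for row in [170,190,210,230]:
    us=np.nonzero(br[row])[0]; a=[(onz(c,x,row,.036)-C)@ey*1000 for x in (us.min()-.5,us.max()+.5)];print('foot',row,np.round(a,1),sum(a)/2)
m=tq&(Z>.117)&(Z<.127);print(rectz(c,big(m),.122))
m=tq&(P[...,2]>.04)&(P[...,2]<.115);q=P[m]-C; print('lean fit',np.polyfit(q[:,2],q@ex,1), np.median(abs(q@ex)))
E
```

```text
tail ((481.6732482910156, 142.06661987304688), (88.23682403564453, 59.330528259277344), 6.325150489807129)
246 242 314 [[-41.2, 31.3], [40.5, 32.9]] centre -0.3100505253526613
252 240 316 [[-41.5, 47.3], [40.9, 48.9]] centre -0.30888333027441917
260 238 319 [[-41.2, 66.6], [41.6, 68.1]] centre 0.19826864769197883
270 235 321 [[-41.3, 87.9], [40.7, 89.2]] centre -0.3002707057620597
280 233 324 [[-40.6, 106.6], [40.9, 107.8]] centre 0.1478310520982582
288 230 327 [[-41.2, 119.9], [41.5, 121.1]] centre 0.12590128838351689
foot 170 [-30.7  28.8] -0.9321437841182867
foot 190 [-30.5  29.2] -0.6345462400184658
foot 210 [-30.2  28.5] -0.8583844099312117
foot 230 [-31.   28.8] -1.0917143733013432
((531.29541015625, 148.6946258544922), (10.746893882751465, 81.9131851196289), 6.541236400604248)
lean fit [-0.00254425  0.03124249] 0.031035840629399045
```

```bash
python3 - <<'E'
from h import *
plan([.4616,.1404,.081],96.35)
E
```

```text
t 11.35 tcp [0.4648 0.1407 0.28  ] yaw 95.76 F [-0.   0.3  0.2] g 1.003 j6 -1.43
shift [0.0011 0.4975 0.0082] turn [ 0.0001 -0.0069 -0.0015]
```

Emit:
step_arm(
  increments=[
    [[0.001,0.1,0.008],[0,-0.007,-0.001]],
    [[0.001,0.22,0.008],[0,-0.007,-0.001]],
    [[0.001,0.34,0.008],[0,-0.007,-0.001]],
    [[0.001,0.38,0.008],[0,-0.007,-0.001]],
    [[0.001,0.38,0.008],[0,-0.007,-0.001]],
  ],
)

```text
t: 11.98
tcp_pos: [0.4613, 0.1404, 0.1276]
orientation: [-1.154, -1.289, 1.292]
wrist_force: [0.3, -0.3, 0.6]
grip_width: 1.0
```

```bash
python3 - <<'E'
from h import *
plan([.4616,.1404,.081],96.35)
for n in ['wrist','scene']:
    c=get_calibration(n);im,d=get_image(n);np.savez(f'pics/{n}13.npz',im=im,d=d,E=c['extrinsics']);
    if n=='scene': im=cv2.resize(im[60:280,220:420],None,fx=2.7,fy=2.7,interpolation=cv2.INTER_CUBIC)
    cv2.imwrite(f'pics/{n}13.png',im[...,::-1])
plan([.4616,.1404,.081],96.35)
E
```

```text
t 11.97 tcp [0.4613 0.1404 0.1276] yaw 96.39 F [ 0.3 -0.3  0.6] g 1.0 j6 -1.44
shift [ 1.000e-04  1.166e-01 -8.000e-04] turn [-0.0011  0.0004 -0.0007]
t 12.07 tcp [0.4632 0.1409 0.1299] yaw 96.4 F [0.2 0.6 0.8] g 0.998 j6 -1.44
shift [-0.0007  0.1222  0.0046] turn [ 0.0022  0.0005 -0.0002]
```

View pics/wrist13.png

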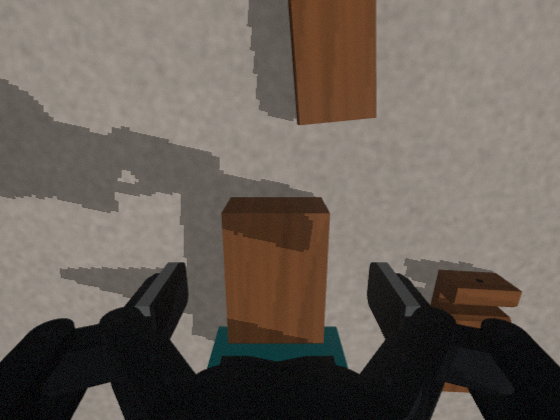

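View pics/scene13.png

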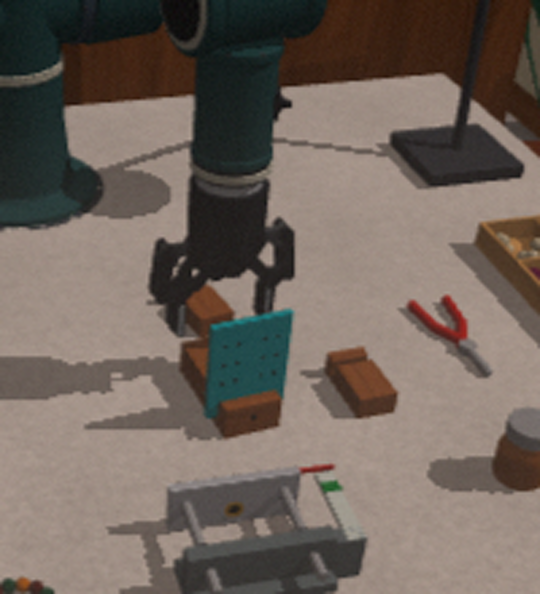

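Emit:
step_arm(
  increments=[
    [[0,0.04,0.002],[0,0,0]],
    [[0,0.08,0.002],[0,0,0]],
    [[0,0.11,0.002],[0,0,0]],
    [[0,0.12,0.002],[0,0,0]],
    [[0,0.12,0.002],[0,0,0]],
  ],
)

```text
t: 12.7
tcp_pos: [0.4607, 0.1403, 0.0796]
orientation: [-1.154, -1.29, 1.292]
wrist_force: [0.0, 0.1, 0.0]
grip_width: 0.998
```

Emit:
step_arm(
  increments=[
    [[0,0,0],[0,0,0]],
    [[0,0,0],[0,0,0]],
    [[0,0,0],[0,0,0]],
  ],
)

```text
t: 13.08
tcp_pos: [0.4613, 0.1404, 0.0805]
orientation: [-1.156, -1.292, 1.291]
wrist_force: [0.3, 0.4, 0.2]
grip_width: 1.002
```

```bash
python3 - <<'E'
from h import *
plan([.4616,.1404,.081],96.35)
c=get_calibration('wrist');im,d=get_image('wrist');cv2.imwrite('pics/w14.png',im[...,::-1])
plan([.4616,.1404,.081],96.35)
E
```

```text
t 13.07 tcp [0.4613 0.1404 0.0805] yaw 96.4 F [0.3 0.4 0.2] g 1.002 j6 -1.44
shift [-0.0002 -0.0012 -0.0008] turn [ 0.0008  0.0006 -0.0004]
t 13.12 tcp [0.4612 0.1404 0.0804] yaw 96.4 F [ 1.  -0.8 -0.7] g 1.001 j6 -1.44
shift [-0.0002 -0.0014 -0.001 ] turn [ 0.0007  0.0006 -0.0004]
```

View pics/w14.png

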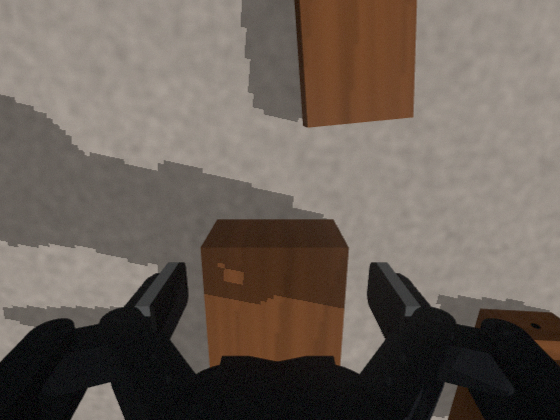

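Foot sits midway between the fingers (203–348 vs fingers 187/368). Closing.

Emit:
step_arm(
  increments=[
    [[0,0,0],[0,0,0]],
    [[0,0,0],[0,0,0]],
    [[0,0,0],[0,0,0]],
    [[0,0,0],[0,0,0]],
  ],
  jaw=-1,
  newtons=60,
)

```text
t: 13.62
tcp_pos: [0.4613, 0.1404, 0.0805]
orientation: [-1.156, -1.292, 1.291]
wrist_force: [0.1, -0.5, 5.0]
grip_width: 0.686
```

```bash
python3 - <<'E'
from h import *
for _ in range(2):
    plan([.4616,.1404,.081],96.35)
    c=get_calibration('wrist');im,d=get_image('wrist');cv2.imwrite('pics/w15.png',im[...,::-1])
im,d=get_image('scene');cv2.imwrite('pics/s15.png',cv2.resize(im[60:280,220:420],None,fx=2.7,fy=2.7,interpolation=cv2.INTER_CUBIC)[...,::-1])
E
```

```text
t 13.62 tcp [0.4613 0.1404 0.0805] yaw 96.4 F [ 0.1 -0.5  5. ] g 0.686 j6 -1.44
shift [-0.0001 -0.0011 -0.0007] turn [ 0.0007  0.0006 -0.0005]
t 13.68 tcp [0.4613 0.1404 0.0806] yaw 96.4 F [-0.9 -0.5  5.2] g 0.691 j6 -1.44
shift [-0.     -0.0011 -0.0006] turn [ 0.0007  0.0006 -0.0005]
```

View pics/s15.png

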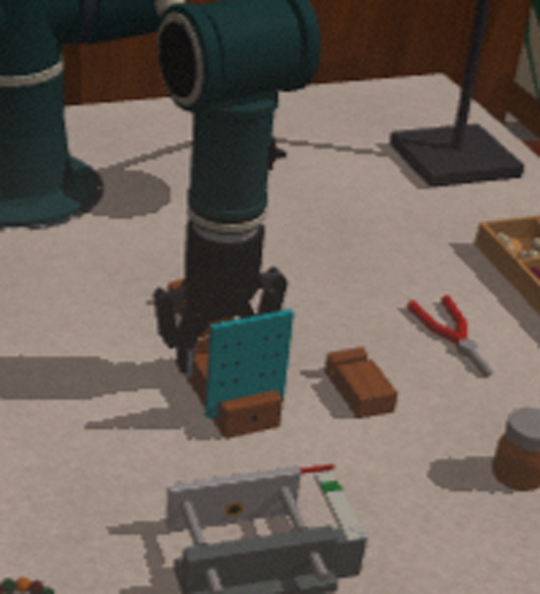

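View pics/w15.png

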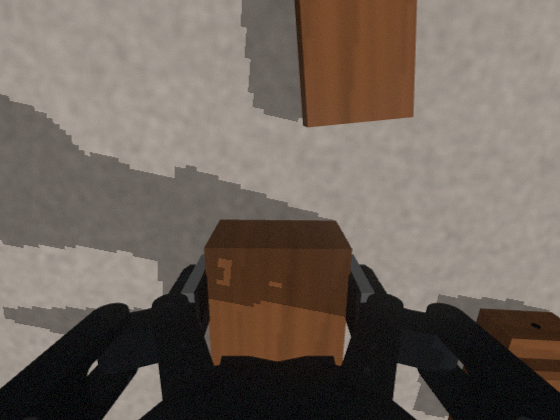

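```bash
python3 - <<'E'
from h import *
plan([.5552,.0960,.0806],88.74)
E
```

```text
t 13.78 tcp [0.4613 0.1404 0.0806] yaw 96.4 F [-1.1 -1.1  6.3] g 0.69 j6 -1.44
shift [-0.1365  0.0003 -0.2208] turn [ 0.0008  0.0891 -0.0004]
```

Emit:
step_arm(
  increments=[
    [[-0.01,-0.001,-0.015],[0,0.008,0]],
    [[-0.03,-0.001,-0.05],[0,0.02,0]],
    [[-0.055,-0.001,-0.09],[0,0.035,0]],
    [[-0.08,-0.001,-0.13],[0,0.05,0]],
    [[-0.1,-0.001,-0.16],[0,0.065,0]],
  ],
)

```text
t: 14.4
tcp_pos: [0.5286, 0.108, 0.0806]
orientation: [-1.201, -1.218, 1.22]
wrist_force: [-5.4, 3.8, 8.7]
grip_width: 0.694
```

```bash
python3 - <<'E'
from h import *
plan([.5552,.0960,.0806],88.74)
im,d=get_image('scene');cv2.imwrite('pics/s16.png',cv2.resize(im[60:280,220:420],None,fx=2.7,fy=2.7,interpolation=cv2.INTER_CUBIC)[...,::-1])
plan([.5552,.0960,.0806],88.74)
E
```

```text
t 14.4 tcp [0.5286 0.108  0.0806] yaw 90.76 F [-5.4  3.8  8.7] g 0.694 j6 -1.43
shift [-0.0309 -0.0002 -0.0661] turn [-0.0013  0.0235  0.    ]
t 14.45 tcp [0.5306 0.1073 0.0808] yaw 90.71 F [ 1.8  0.5 -1.3] g 0.688 j6 -1.43
shift [-0.0291  0.0007 -0.061 ] turn [ 0.0009  0.023  -0.0003]
```

View pics/s16.png

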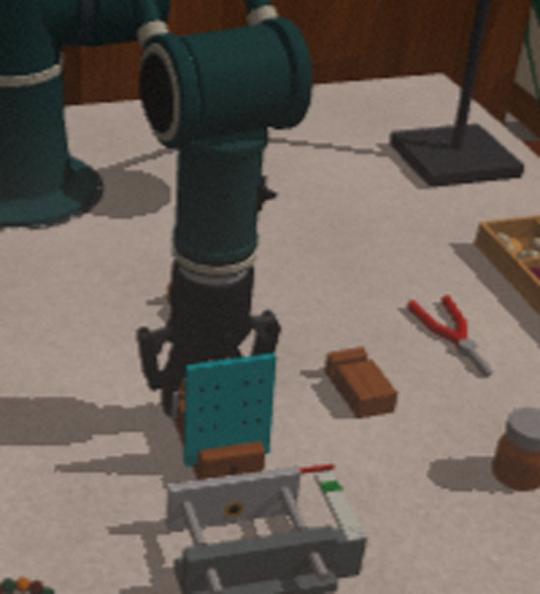

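Emit:
step_arm(
  increments=[
    [[-0.008,0,-0.015],[0,0.008,0]],
    [[-0.016,0,-0.03],[0,0.016,0]],
    [[-0.023,0,-0.045],[0,0.023,0]],
    [[-0.029,0,-0.061],[0,0.023,0]],
    [[-0.029,0,-0.061],[0,0.023,0]],
  ],
)

```text
t: 15.08
tcp_pos: [0.5533, 0.0966, 0.0806]
orientation: [-1.219, -1.194, 1.195]
wrist_force: [-1.8, 0.2, 4.7]
grip_width: 0.69
```

```bash
python3 - <<'E'
from h import *
plan([.5552,.0960,.0806],88.74)
for n in ['wrist','top','scene']:
    c=get_calibration(n);im,d=get_image(n);np.savez(f'pics/{n}17.npz',im=im,d=d,E=c['extrinsics'])
    if n=='scene': im=cv2.resize(im[150:300,240:400],None,fx=4,fy=4,interpolation=cv2.INTER_CUBIC)
    if n=='top': im=cv2.resize(im[100:260,190:320],None,fx=3.6,fy=3.6,interpolation=cv2.INTER_CUBIC)
    cv2.imwrite(f'pics/{n}17.png',im[...,::-1])
plan([.5552,.0960,.0806],88.74)
E
```

```text
t 15.07 tcp [0.5533 0.0966 0.0806] yaw 88.84 F [-1.8  0.2  4.7] g 0.69 j6 -1.42
shift [-0.0014 -0.     -0.0049] turn [-0.0002  0.0012 -0.0004]
t 15.22 tcp [0.5532 0.0966 0.0806] yaw 88.84 F [-2.5  0.6  5.5] g 0.693 j6 -1.42
shift [-0.0014 -0.0001 -0.0049] turn [-0.      0.0012 -0.0004]
```

View pics/scene17.png

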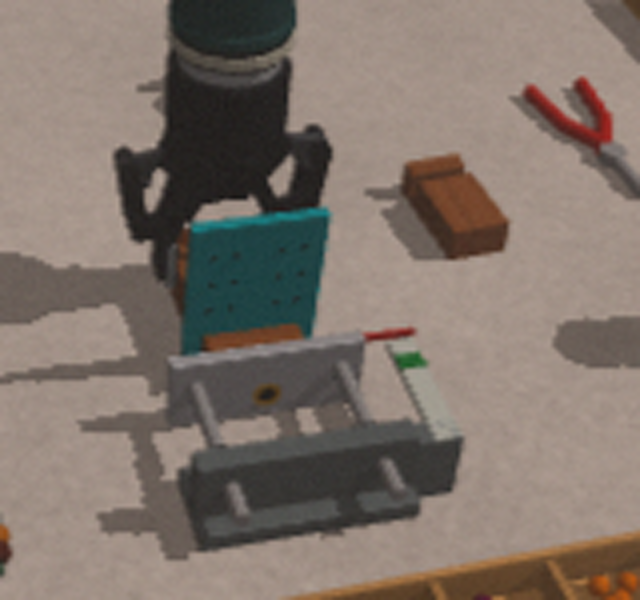

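View pics/top17.png

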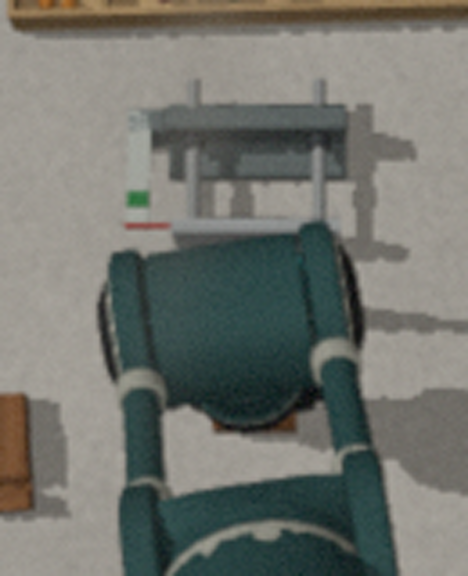

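View pics/wrist17.png

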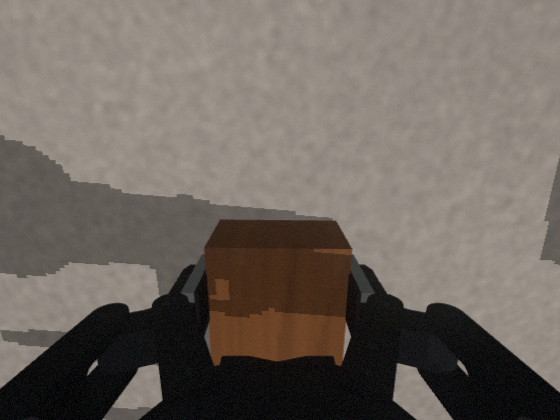

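Emit:
step_arm(
  increments=[
    [[-0.0014,0,-0.012],[0,0.0012,0]],
    [[-0.0014,0,-0.026],[0,0.0012,0]],
    [[-0.0014,0,-0.04],[0,0.0012,0]],
    [[-0.0014,0,-0.05],[0,0.0012,0]],
    [[-0.0014,0,-0.06],[0,0.0012,0]],
  ],
)

```text
t: 15.85
tcp_pos: [0.5742, 0.0955, 0.0806]
orientation: [-1.215, -1.187, 1.198]
wrist_force: [-15.2, -0.1, 18.4]
grip_width: 0.693
```

Emit:
step_arm(
  increments=[
    [[0,0,-0.005],[0,0,0]],
    [[0,0,-0.01],[0,0,0]],
    [[0,0,-0.01],[0,0,0]],
  ],
)

```text
t: 16.23
tcp_pos: [0.5774, 0.0954, 0.0806]
orientation: [-1.214, -1.186, 1.198]
wrist_force: [-16.5, 0.4, 18.0]
grip_width: 0.692
```

```bash
cat > look.py <<'E'
import sys
from h import *
k=sys.argv[1]
plan([.5902,.0952,.0806],88.74)
for n in ['wrist','top','scene']:
    c=get_calibration(n);im,d=get_image(n);np.savez(f'pics/{n}{k}.npz',im=im,d=d,E=c['extrinsics'])
    if n=='scene': im=cv2.resize(im[170:290,260:380],None,fx=5,fy=5,interpolation=cv2.INTER_CUBIC)
    if n=='top': im=cv2.resize(im[100:200,200:320],None,fx=5,fy=5,interpolation=cv2.INTER_CUBIC)
    cv2.imwrite(f'pics/{n}{k}.png',im[...,::-1])
plan([.5902,.0952,.0806],88.74)
E
python3 look.py 18
```

```text
t 16.23 tcp [0.5774 0.0954 0.0806] yaw 88.75 F [-16.5   0.4  18. ] g 0.692 j6 -1.43
shift [ 0.0002 -0.0004 -0.0319] turn [-0.0061  0.0001 -0.001 ]
t 16.38 tcp [0.5774 0.0954 0.0806] yaw 88.75 F [-15.7   0.1  17.3] g 0.692 j6 -1.43
shift [ 0.0002 -0.0004 -0.0319] turn [-0.006   0.0001 -0.001 ]
```

View pics/scene18.png

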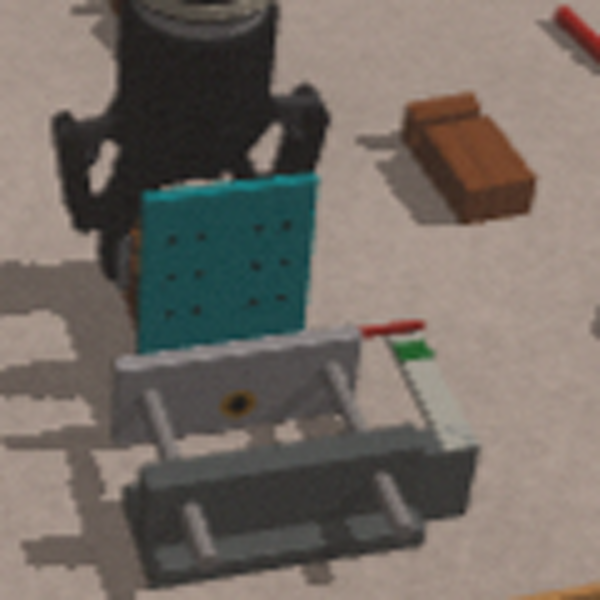

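View pics/top18.png

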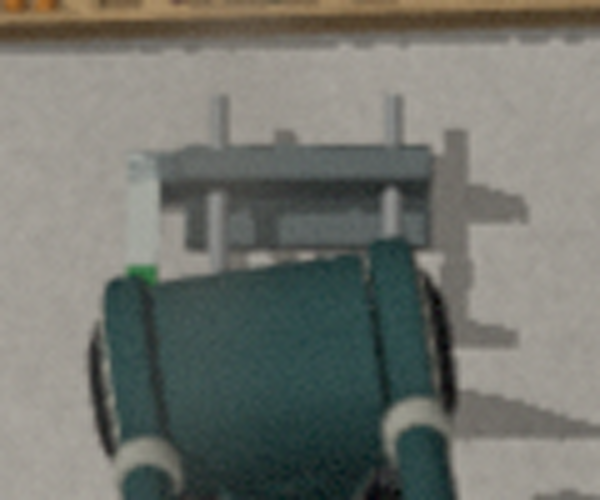

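Emit:
step_arm(
  increments=[
    [[0,-0.003,0],[0,0,0]],
    [[0,-0.005,0],[0,0,0]],
    [[0,-0.005,0],[0,0,0]],
  ],
)

```text
t: 16.75
tcp_pos: [0.5787, 0.0953, 0.0808]
orientation: [-1.216, -1.189, 1.197]
wrist_force: [-5.5, 1.0, 1.3]
grip_width: 0.694
```

```bash
python3 look.py 19
```

```text
t 16.75 tcp [0.5787 0.0953 0.0808] yaw 88.77 F [-5.5  1.   1.3] g 0.694 j6 -1.43
shift [ 0.0004  0.0003 -0.0289] turn [-0.0037  0.0003 -0.0009]
t 16.9 tcp [0.5787 0.0953 0.0808] yaw 88.77 F [-5.3  0.8  1.9] g 0.694 j6 -1.43
shift [ 0.0004  0.0003 -0.0289] turn [-0.0038  0.0003 -0.0009]
```

View pics/scene19.png

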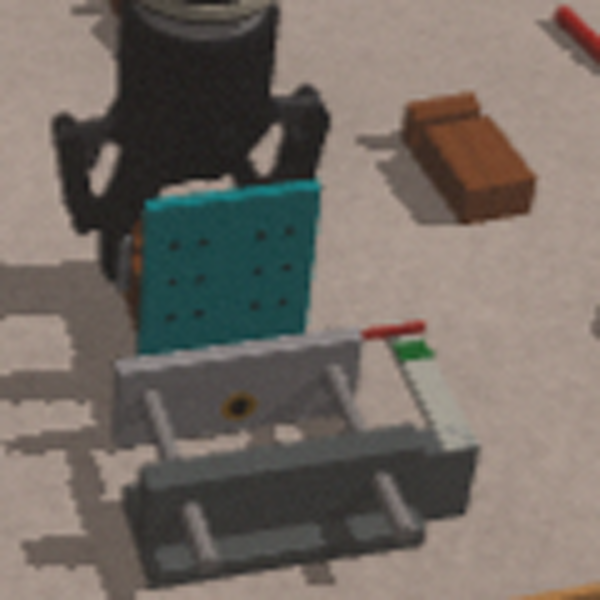

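```bash
cat > trav.py <<'E'
import sys
from h import *
c=get_calibration('scene');dr=np.array([np.cos(np.radians(-1.26)),np.sin(np.radians(-1.26)),0])
def red(im):
    h=cv2.cvtColor(im,cv2.COLOR_RGB2HSV);v,u=np.mgrid[0:420,0:560]
    w=((h[...,0]>165)|(h[...,0]<7))&(h[...,1]>90)&(u>325)&(u<352)&(v>225)&(v<250)
    w=w*np.clip(h[...,1].astype(float)-60,0,None)
    uu,vv=(w*u).sum()/w.sum(),(w*v).sum()/w.sum()
    return uu,vv,(w>0).sum(),onz(c,uu,vv,.0535)
def grn(im):
    h=cv2.cvtColor(im,cv2.COLOR_RGB2HSV);v,u=np.mgrid[0:420,0:560]
    w=(h[...,0]>45)&(h[...,0]<85)&(h[...,1]>90)&(u>325)&(u<352)&(v>225)&(v<255)
    return u[w].mean(),v[w].mean(),onz(c,u[w].mean(),v[w].mean(),.046)
base=[red(np.load('pics/scene0i.npy'))]+[red(np.load(f'pics/scene{k}.npz')['im']) for k in (7,11,17)]
b=np.mean([x[3] for x in base],0)
if __name__=="__main__":
    print('base',[tuple(np.round(x[:3],2))+((x[3]-b)@dr*1000,) for x in base],'green travel',(grn(np.load('pics/scene0i.npy'))[2]-b)@dr*1000)
    for k in sys.argv[1:]:
        r=red(np.load(f'pics/scene{k}.npz')['im']);print(k,np.round(r[:3],2),'travel mm',((r[3]-b)@dr*1000).round(2))
E
python3 trav.py 18 19
```

```text
base [(np.float64(336.96), np.float64(233.09), np.float64(30.0), np.float64(0.0021292500762692193)), (np.float64(336.97), np.float64(233.09), np.float64(30.0), np.float64(-0.005406993055960496)), (np.float64(336.97), np.float64(233.09), np.float64(30.0), np.float64(-0.0017409146124986088)), (np.float64(336.99), np.float64(233.09), np.float64(30.0), np.float64(0.005018657592189886))] green travel 17.145805330834072
18 [338.09 235.19  31.  ] travel mm 7.58
19 [338.33 235.6   32.  ] travel mm 9.08
```

Emit:
step_arm(
  increments=[
    [[0,-0.0005,-0.006],[0,0,0]],
    [[0,-0.001,-0.012],[0,0,0]],
    [[0,-0.0015,-0.018],[0,0,0]],
    [[0,-0.002,-0.024],[0,0,0]],
    [[0,-0.002,-0.024],[0,0,0]],
  ],
)

```text
t: 17.52
tcp_pos: [0.5869, 0.0951, 0.0809]
orientation: [-1.214, -1.186, 1.199]
wrist_force: [-8.8, 0.9, 2.1]
grip_width: 0.685
```

```bash
python3 look.py 20; python3 trav.py 20
```

```text
t 17.52 tcp [0.5869 0.0951 0.0809] yaw 88.78 F [-8.8  0.9  2.1] g 0.685 j6 -1.43
shift [ 0.0005  0.0008 -0.0082] turn [-0.006   0.0005 -0.0011]
t 17.68 tcp [0.5869 0.095  0.081 ] yaw 88.78 F [-8.5  0.2  1.6] g 0.692 j6 -1.43
shift [ 0.0006  0.0008 -0.0081] turn [-0.0059  0.0005 -0.0011]
base [(np.float64(336.96), np.float64(233.09), np.float64(30.0), np.float64(0.0021292500762692193)), (np.float64(336.97), np.float64(233.09), np.float64(30.0), np.float64(-0.005406993055960496)), (np.float64(336.97), np.float64(233.09), np.float64(30.0), np.float64(-0.0017409146124986088)), (np.float64(336.99), np.float64(233.09), np.float64(30.0), np.float64(0.005018657592189886))] green travel 17.145805330834072
20 [339.11 237.89  28.  ] travel mm 17.03
```

View pics/scene20.png

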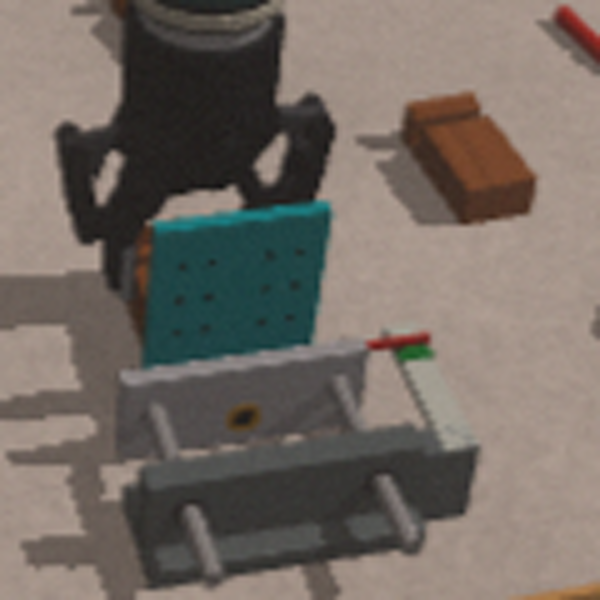

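View pics/wrist20.png

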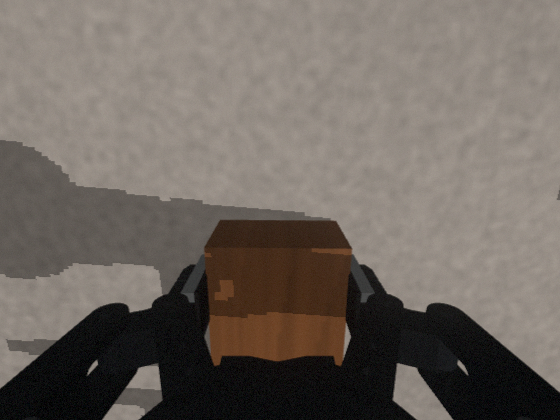

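Emit:
step_arm(
  increments=[
    [[0,-0.0003,-0.0045],[0,0,0]],
    [[0,-0.0006,-0.009],[0,0,0]],
    [[0,-0.0006,-0.009],[0,0,0]],
    [[0,-0.0006,-0.009],[0,0,0]],
  ],
)

```text
t: 18.18
tcp_pos: [0.5898, 0.095, 0.081]
orientation: [-1.213, -1.185, 1.2]
wrist_force: [-10.5, 0.6, 2.8]
grip_width: 0.691
```

```bash
python3 look.py 21; python3 trav.py 21 | tail -1
python3 - <<'E'
from h import *
f=np.load('pics/scene21.npz');im=f['im'];c=get_calibration('scene');P=cloud(c,f['d']);hsv=cv2.cvtColor(im,cv2.COLOR_RGB2HSV)
v,u=np.mgrid[0:420,0:560]
tq=big((hsv[...,0]>80)&(hsv[...,0]<100)&(hsv[...,1]>90)&(u>270)&(u<340)&(v>190)&(v<260))
s=state();th=np.radians(-1.22);ex=np.array([np.cos(th),np.sin(th),0]);ey=np.array([-np.sin(th),np.cos(th),0])
C=s['tcp_pos']*[1,1,0]+.0373*ex
q=P[tq];x=(q-C)@ex;y=(q-C)@ey;m=abs(x-.039)<.03
print('board x(z) slope',np.polyfit(q[m][:,2],x[m],1),'lean deg',np.degrees(np.arctan(np.polyfit(q[m][:,2],x[m],1)[0])),'z max',np.percentile(q[m][:,2],99.5),'y centre',(np.percentile(y[m],.5)+np.percentile(y[m],99.5))/2,np.percentile(y[m],[.5,99.5]))
E
```

```text
t 18.18 tcp [0.5898 0.095  0.081 ] yaw 88.79 F [-10.5   0.6   2.8] g 0.691 j6 -1.43
shift [ 0.0006  0.0009 -0.001 ] turn [-0.007   0.0006 -0.0012]
t 18.32 tcp [0.5898 0.095  0.0809] yaw 88.79 F [-10.8   1.5   3. ] g 0.692 j6 -1.43
shift [ 0.0006  0.0008 -0.0011] turn [-0.007   0.0006 -0.0012]
21 [339.55 238.55  31.  ] travel mm 19.39
board x(z) slope [-0.07714866  0.04034737] lean deg -4.411554147489925 z max 0.12332672188765981 y centre -0.0014168509706883811 [-0.04268513  0.03985143]
```

View pics/scene21.png

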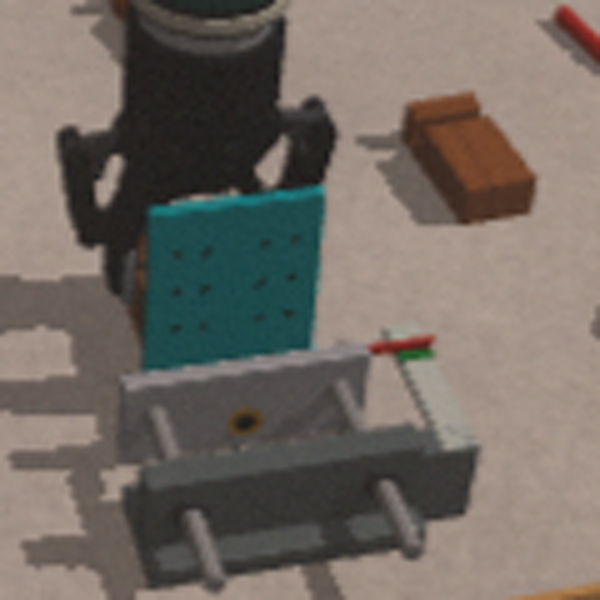

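View pics/top21.png

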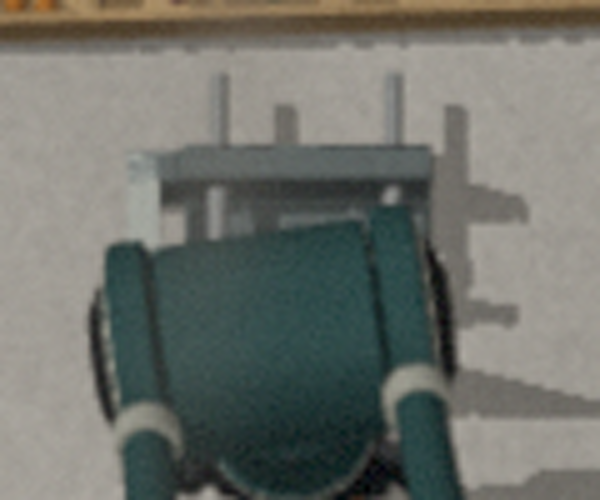

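Emit:
step_arm(
  increments=[
    [[0,0,0.0005],[-0.0035,0,0]],
    [[0,0,0.001],[-0.007,0,0]],
    [[0,0,0.001],[-0.007,0,0]],
    [[0,0,0.001],[-0.007,0,0]],
  ],
)

```text
t: 18.82
tcp_pos: [0.5892, 0.095, 0.0806]
orientation: [-1.22, -1.192, 1.195]
wrist_force: [-8.5, 0.8, 1.7]
grip_width: 0.691
```

```bash
python3 look.py 22; python3 trav.py 22 | tail -1
```

```text
t 18.82 tcp [0.5892 0.095  0.0806] yaw 88.79 F [-8.5  0.8  1.7] g 0.691 j6 -1.43
shift [ 0.0005  0.0001 -0.0025] turn [-0.0004  0.0006 -0.0012]
t 18.98 tcp [0.5892 0.095  0.0806] yaw 88.79 F [-8.9  0.8  1.3] g 0.694 j6 -1.43
shift [ 0.0006  0.0001 -0.0025] turn [-0.0004  0.0006 -0.0012]
22 [339.68 238.56  32.  ] travel mm 19.48
```

Emit:
step_arm(
  increments=[
    [[0,0,-0.001],[0,0,0]],
    [[0,0,-0.0018],[0,0,0]],
    [[0,0,-0.0018],[0,0,0]],
    [[0,0,-0.0018],[0,0,0]],
    [[0,0,-0.0018],[0,0,0]],
  ],
)

```text
t: 19.6
tcp_pos: [0.5893, 0.095, 0.0806]
orientation: [-1.219, -1.191, 1.196]
wrist_force: [-12.4, 1.2, 2.9]
grip_width: 0.69
```

```bash
python3 look.py 23; python3 trav.py 23 | tail -1
python3 - <<'E'
from h import *
F=[]
for _ in range(6): get_image('wrist');F.append(state()['wrist_force'])
print(np.mean(F,0))
# squareness / centring in scene: plate face vs foot
f=np.load('pics/scene23.npz');im=f['im'];c=get_calibration('scene')
hsv=cv2.cvtColor(im,cv2.COLOR_RGB2HSV);v,u=np.mgrid[0:420,0:560]
m=(hsv[...,0]>10)&(hsv[...,0]<28)&(hsv[...,1]>90)&(u>295)&(u<320)&(v>245)&(v<262);print('bush px',u[m].mean(),v[m].mean(),m.sum())
s=state();print('pred bush px for x=.6675+.02',proj(c,[.6975,.0928,.02]))
E
```

```text
t 19.6 tcp [0.5893 0.095  0.0806] yaw 88.79 F [-12.4   1.2   2.9] g 0.69 j6 -1.43
shift [ 0.0006  0.     -0.0023] turn [-0.0014  0.0006 -0.0013]
t 19.75 tcp [0.5892 0.095  0.0806] yaw 88.79 F [-11.8   0.8   3.5] g 0.695 j6 -1.43
shift [ 0.0006  0.     -0.0024] turn [-0.0014  0.0006 -0.0013]
23 [339.75 238.54  31.  ] travel mm 19.46
[-11.59570627   1.35548706   3.52717826]
bush px 308.5833333333333 253.79166666666666 24
pred bush px for x=.6675+.02 [309.36099555 253.66470338]
```

View pics/scene23.png

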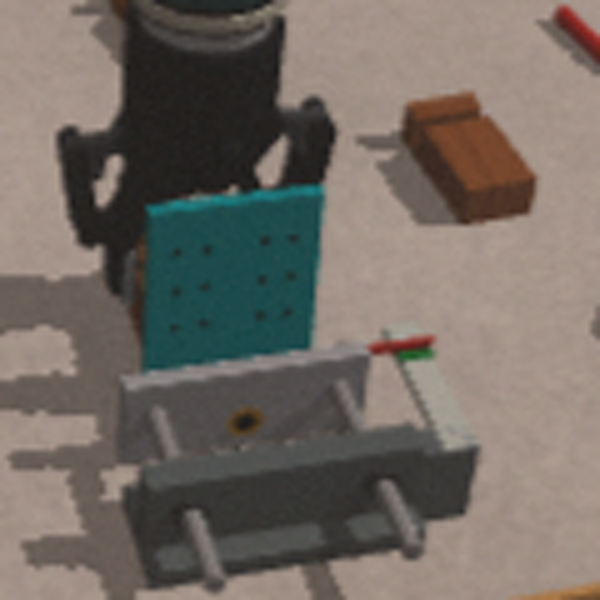

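```bash
python3 - <<'E'
from h import *
c=get_calibration('scene');dr=np.array([np.cos(np.radians(-1.26)),np.sin(np.radians(-1.26)),0])
def bush(im):
    hsv=cv2.cvtColor(im,cv2.COLOR_RGB2HSV);v,u=np.mgrid[0:420,0:560]
    b=(u>298)&(u<320)&(v>240)&(v<262)
    w=b*np.clip(im[...,0].astype(float)-im[...,2]-15,0,None)*(hsv[...,0]<30)
    return np.array([(w*u).sum(),(w*v).sum()])/w.sum()
def face(im,k):  # template track of plate patch by phase/ sub-pixel
    pass
r0=None
for k in ['0i.npy',7,11,18,19,20,21,22,23]:
    im=np.load(f'pics/scene{k}') if isinstance(k,str) else np.load(f'pics/scene{k}.npz')['im']
    p=bush(im);X=onz(c,*p,.02)
    if r0 is None:r0=X
    print(k,p.round(2),((X-r0)@dr*1000).round(2))
for k in [7,23]:
    f=np.load(f'pics/scene{k}.npz')
    # rod ends / plate top depth: median depth of plate top edge
w=np.load('pics/scene7.npz')['im']
E
```

```text
0i.npy [307.32 253.04] 0.0
7 [307.38 253.1 ] 0.2
11 [307.33 253.16] 0.36
18 [307.62 253.86] 2.75
19 [307.56 253.89] 2.82
20 [308.14 253.64] 2.3
21 [308.53 253.77] 2.91
22 [308.59 253.71] 2.76
23 [308.63 253.72] 2.79
```

```bash
python3 - <<'E'
from h import *
c=get_calibration('scene');dr=np.array([np.cos(np.radians(-1.26)),np.sin(np.radians(-1.26)),0])
def bush(im,g):
    v,u=np.mgrid[0:420,0:560];p=np.array(g,float)
    for _ in range(15):
        b=np.hypot(u-p[0],v-p[1])<5.5
        w=b*np.clip(im[...,0].astype(float)-im[...,2]-8,0,None)
        p=np.array([(w*u).sum(),(w*v).sum()])/w.sum()
    return p
r0=[]
for k,g in [('0i.npy',(306.3,248)),(7,(306.3,248)),(11,(306.3,248)),(17,(306.3,248)),(18,(307.5,250.5)),(19,(307.7,251)),(20,(308.5,253)),(21,(309,254)),(22,(309,254)),(23,(309,254))]:
    im=np.load(f'pics/scene{k}') if isinstance(k,str) else np.load(f'pics/scene{k}.npz')['im']
    p=bush(im,g);X=onz(c,*p,.02)
    if len(r0)<4:r0.append(X)
    print(k,p.round(2),((X-np.mean(r0,0))@dr*1000).round(2))
E
```

```text
0i.npy [306.28 248.35] 0.0
7 [306.25 248.36] 0.02
11 [306.31 248.39] 0.08
17 [306.28 248.34] -0.07
18 [307.21 250.48] 7.41
19 [307.28 250.98] 9.07
20 [308.32 253.  ] 16.11
21 [308.53 253.9 ] 19.09
22 [308.62 253.85] 19.0
23 [308.68 253.84] 18.98
```

Emit:
step_arm(
  increments=[
    [[0,-0.0005,0],[0,0,0]],
    [[0,-0.0006,-0.001],[0,0,0]],
    [[0,-0.0006,-0.0015],[0,0,0]],
    [[0,-0.0006,-0.0015],[0,0,0]],
    [[0,-0.0006,-0.0015],[0,0,0]],
  ],
)

```text
t: 20.68
tcp_pos: [0.5894, 0.095, 0.0807]
orientation: [-1.218, -1.19, 1.197]
wrist_force: [-12.8, 0.1, 4.4]
grip_width: 0.691
```

```bash
python3 look.py 24; python3 trav.py 24 | tail -1
python3 - <<'E'
from h import *
F=[]
for _ in range(6): get_image('wrist');F.append(state()['wrist_force'])
print(np.mean(F,0))
E
```

```text
t 20.68 tcp [0.5894 0.095  0.0807] yaw 88.79 F [-12.8   0.1   4.4] g 0.691 j6 -1.43
shift [ 0.0006  0.0001 -0.0021] turn [-0.0022  0.0006 -0.0013]
t 20.82 tcp [0.5893 0.095  0.0806] yaw 88.79 F [-12.    0.8   4.1] g 0.688 j6 -1.43
shift [ 0.0006  0.0001 -0.0021] turn [-0.0022  0.0006 -0.0014]
24 [339.64 238.53  30.  ] travel mm 19.39
[-12.67196848   0.9913832    3.74149777]
```

Emit:
step_arm(
  increments=[
    [[0,-0.001,0],[0,0,0]],
    [[0,-0.0015,0],[0,0,0]],
    [[0,-0.0015,0],[0,0,0]],
    [[0,-0.0015,0],[0,0,0]],
  ],
)

```text
t: 21.62
tcp_pos: [0.5896, 0.095, 0.0808]
orientation: [-1.219, -1.191, 1.196]
wrist_force: [-10.4, 1.7, -0.1]
grip_width: 0.687
```

```bash
python3 look.py 25; python3 trav.py 25 | tail -1
python3 - <<'E'
from h import *
F=[]
for _ in range(6): get_image('wrist');F.append(state()['wrist_force'])
print(np.mean(F,0))
E
```

```text
t 21.62 tcp [0.5896 0.095  0.0808] yaw 88.8 F [-10.4   1.7  -0.1] g 0.687 j6 -1.43
shift [ 0.0006  0.0005 -0.0016] turn [-0.0018  0.0007 -0.0014]
t 21.77 tcp [0.5896 0.095  0.0808] yaw 88.8 F [-11.8   1.6  -0. ] g 0.693 j6 -1.43
shift [ 0.0006  0.0005 -0.0015] turn [-0.0018  0.0007 -0.0014]
25 [339.79 238.63  30.  ] travel mm 19.78
[-10.12068433   1.44187138   0.12655774]
```

View pics/scene25.png

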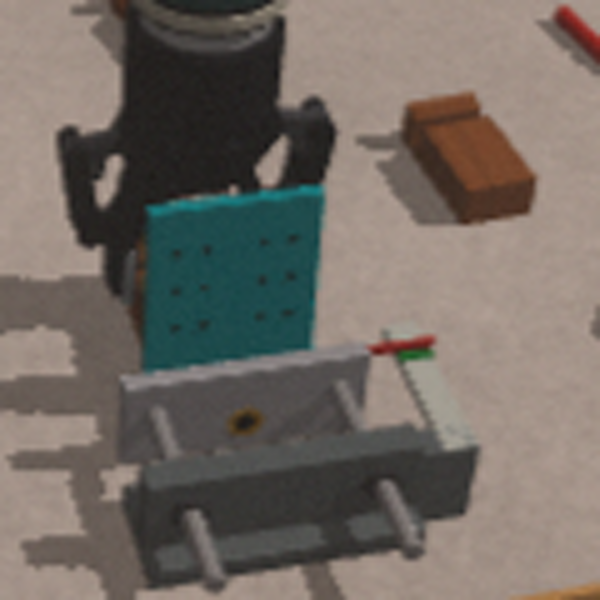

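```bash
python3 - <<'E'
from h import *
im,d=get_image('scene');np.savez('pics/scene26.npz',im=im,d=d);s=state();print(s['t'],s['tcp_pos'],s['wrist_force'])
cv2.imwrite('pics/scene26.png',im[...,::-1])
E
python3 trav.py 26|tail -1
```

```text
22.125 [0.5895832  0.09496077 0.08076751] [-10.47522038   1.63711188   0.42413387]
26 [339.95 238.65  31.  ] travel mm 19.92
```

View pics/scene26.png

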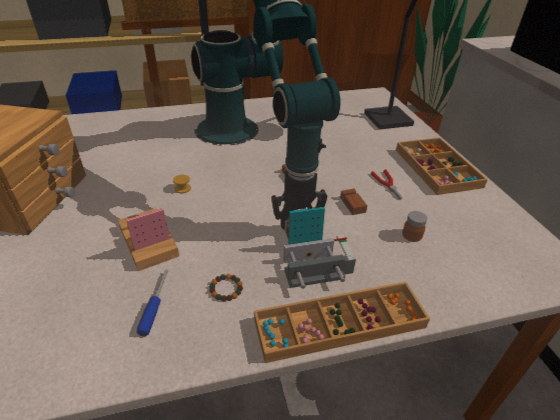

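```bash
python3 -c "
from rig import *
print(hand_in())"
```

```text
the job is handed in; nothing more can be done
None
```

I slid the turquoise board into the largest foot and let go. Then I gripped the foot's tail and pressed its nose onto the stop. I handed in at 22.1 s, still gripping and pressing.

**Last checks on the stop**
- **Travel and force:** the pointer showed 19.8–19.9 mm of travel, and the wrist read 10.1–10.5 N along the push. The travel never got near the 36 mm end.
- **Squareness and centring:** foot and plate agree to under 0.1°, and hole to bush to under 1 mm. Both come from the tool pose and earlier pictures, because the contact itself was hidden.
- **Foot on the table:** vertical wrist force was about 0 N and the tool was upright to 0.2°, so the foot should be lying flat.

**Last checks on the board**
- **Seating:** it bottomed at the expected height. It was about 1 mm off-centre along the slot when I let go; one picture suggested 2 mm.
- **Lean:** at the stop it leaned back about 4°, within the 7° allowed.

**Disagreements**
- **Travel:** just before the last two small corrections, tracking the bush gave about 19.0 mm against 19.5 mm from the pointer. I did not repeat the bush check.
- **Wrist force:** it swung between 8.5 and 12.7 N while the foot stuck on the table, and settled once I eased the downward load. It briefly read about 16 N early in the push, at 7.6 mm of travel.

The final picture shows the spare, rack, pliers, bracelet, spool, jar and driver where they were.

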